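Try the wax guards on the candle and sort them

ROBOT

A 6-joint arm with a two-finger parallel gripper is mounted at the origin on the work surface. World frame = base frame: x ahead of the robot, y to its left, z up, the work surface at z = 0. Lengths are in m, angles in rad, forces in N, time in s.
With the tool pointing down it reaches from about 0.275 to 0.725 m from the base axis. Payload 5.6 kg.
Tool frame: the origin (TCP) lies between the finger pads; the fingertips stand 22 mm ahead of it and the grasp point (between the pads) lies 3 mm ahead of it; z points along the fingers, y is the line along which they close (so a half turn about z gives the same grasp; the last joint's range is limited). The gripper opens to 85 mm and grips with 20 to 120 N. Pads are 22 mm wide; open, the fingers measure 114 mm over their backs; the gripper's body (76 mm by 85 mm) begins 54 mm behind the grasp point. The pads swing forward as they close: fully open they stand 13 mm farther back than shut.
Start: joints at [-1.064, 0.255, 0.108, 0, -1.424, -0.285], TCP at [0.121, -0.537, 0.253] pointing down, gripper open.
Joint ranges: [-2.95, 2.95], [-1.21, 1.97], [-1.09, 1.5], [-2.87, 1.71], [-2.94, -0.07], [-3.05, 3.05]. Speed limits (rad/s): [2.57, 2.57, 3.14, 3.14, 3.14, 3.14].

INTERFACE

Orientations are given as [roll, pitch, yaw] about the fixed x, y, z axes, in that order (R = Rz(yaw) Ry(pitch) Rx(roll)).
In Python, from rig import status, snapshot, camera_model, r, spotter gives the robot as it stands.
- The arm moves only by the tool arm_command, never from a script. Its arguments are lists of equal length, an entry for each row: "xyz": the shift along the tool's x, y, z in units of 60 mm (1.0 is 60 mm), a list of three; "turn": the turn about the tool's z in units of 5 degrees (1.0 is 5 degrees); "grip": the opening, from 0 (shut) to 1 (fully open). In form: {"xyz": [[tx, ty, tz], ...], "turn": [turn, ...], "grip": [grip, ...]}. A call has 1 to 8 rows; each row is the pose to reach, as a shift and turn from the pose commanded when the call began, along the tool's axes at that moment; what a row does not reach only later rows make up. A row lasts 1/8 s, in which the tool goes at most 62.5 mm and 10.7 degrees, less where a joint would pass 70% of its speed; a pose out of reach is approached as far as the arm can. A call with a gripper value outside its range is refused whole. The fingers move at their own pace and stop on an object; "newtons" is the grip in N (left out, the last holds). Time passes only in rows, so rows that repeat a pose let the fingers close. It gives the time, the measured TCP pose, the force, the opening and the grip force at its end, in the units of the state.
- status.state(): the state, without advancing time (a new reading comes with each control period).
- snapshot(name): name is "scene" or "top"; returns the picture (384x512x3 uint8, blue, green, red); there is no depth.
- camera_model(name): a dict with "K" (3x3 intrinsics, pixels), "D" ([k1, k2, p1, p2, k3] as OpenCV has them; the pictures are not rectified), "R" (3x3) and "t" (3): a world point X has camera coordinates R X + t. Camera axes: x right, y down, z forward; pixel columns grow to the right and rows downward; lengths in m; the calibration is good to about 2 mm. A picture is of the moment at which its call begins. camera_model takes no time and is no camera call.
- r.hand_in(): hands the job in; it is judged then, once.
Trained networks look in the newest picture that a camera, given by its name, has taken for a name from the list of things; names that differ only in an ending like _2 or _b are one class to them, and where a whole thing is asked for, a point or a joint stands for the part that bears it (a point fixed in the world has none). Each returns a list of dicts, best first, with "confidence" (0 to 1); they miss things now and then, are a little off and sometimes report something else, mostly with a low value. They report only what shows in the picture. A call takes as long as a camera call. They do not tell look-alikes from the thing itself.
- spotter.spot_in(camera, query): "pixel" ([column, row] in pixels, amid what is visible of it).
The state is a dict: "clock": time; "joint_pos": joint angles; "joint_velocities": joint speeds; "joint_efforts": joint torques, N m; "eef_pos": TCP position; "ee_rot": TCP orientation; "force": force on the tool from outside, world axes, zero at the start; "moment": the same for the moment, N m; "width": finger opening in m; "finger_force": force on a finger pad.
Only numpy, scipy, OpenCV 4.12 (cv2) and the standard library are available. Lean on these libraries where they do the work, as an engineer would, in place of code of your own. Each camera call takes 0.05 s, during which the arm holds its last target. There are 200 camera calls.

TASK

Some of the brass wax guards piled on the cork mat fit the dinner candle in the candlestick and some are too narrow: take them one at a time from the top of the pile, try each over the candle and put it away before you take the next. Lay each guard that slides down over the candle's full thickness flat on the middle of the plate, all of them in one neat centred stack, and put each one that jams on the tapered tip into the acrylic box. When all are sorted, close the box's lid; leave the candlestick standing and the bottle, mug, teaspoon and pacifier case alone.

Things in the scene. Friction and masses are not known exactly. Their poses are not given: they have to be found in the camera images.
- guard_1: brass wax guard, a flat ring 60 mm across, 12 mm thick, about 200 g. Its round hole is 26 mm wide (slides right down the candle) or 19 mm (jams on the candle's tip, underside about 22 mm below the top); which is not told. Origin: centre of its underside, z up. Four or five guards are there, in one flat pile on the mat, numbered from the top (1, else 2a or 2b) to the lowest (5); the rest are absent
- guard_2a: brass wax guard, a flat ring 60 mm across, 12 mm thick, about 200 g. Its round hole is 26 mm wide (slides right down the candle) or 19 mm (jams on the candle's tip, underside about 22 mm below the top); which is not told. Origin: centre of its underside, z up. Four or five guards are there, in one flat pile on the mat, numbered from the top (1, else 2a or 2b) to the lowest (5); the rest are absent
- guard_2b: brass wax guard, a flat ring 60 mm across, 12 mm thick, about 200 g. Its round hole is 26 mm wide (slides right down the candle) or 19 mm (jams on the candle's tip, underside about 22 mm below the top); which is not told. Origin: centre of its underside, z up. Four or five guards are there, in one flat pile on the mat, numbered from the top (1, else 2a or 2b) to the lowest (5); the rest are absent
- guard_3: brass wax guard, a flat ring 60 mm across, 12 mm thick, about 200 g. Its round hole is 26 mm wide (slides right down the candle) or 19 mm (jams on the candle's tip, underside about 22 mm below the top); which is not told. Origin: centre of its underside, z up. Four or five guards are there, in one flat pile on the mat, numbered from the top (1, else 2a or 2b) to the lowest (5); the rest are absent
- guard_4a: brass wax guard, a flat ring 60 mm across, 12 mm thick, about 200 g. Its round hole is 26 mm wide (slides right down the candle) or 19 mm (jams on the candle's tip, underside about 22 mm below the top); which is not told. Origin: centre of its underside, z up. Four or five guards are there, in one flat pile on the mat, numbered from the top (1, else 2a or 2b) to the lowest (5); the rest are absent
- guard_4b: brass wax guard, a flat ring 60 mm across, 12 mm thick, about 200 g. Its round hole is 26 mm wide (slides right down the candle) or 19 mm (jams on the candle's tip, underside about 22 mm below the top); which is not told. Origin: centre of its underside, z up. Four or five guards are there, in one flat pile on the mat, numbered from the top (1, else 2a or 2b) to the lowest (5); the rest are absent
- guard_5: brass wax guard, a flat ring 60 mm across, 12 mm thick, about 200 g. Its round hole is 26 mm wide (slides right down the candle) or 19 mm (jams on the candle's tip, underside about 22 mm below the top); which is not told. Origin: centre of its underside, z up. Four or five guards are there, in one flat pile on the mat, numbered from the top (1, else 2a or 2b) to the lowest (5); the rest are absent
- candlestick: brass candlestick with a white candle fixed in it, standing loose, 0.9 kg: foot 84 mm across, drip cup 52 mm across with its flat top 60 mm above the foot's underside; above the cup the candle is 22 mm thick up to 96 mm, then tapers evenly. Origin: centre of the foot's underside, z up along the candle
- candle_tip (a point): the top of the candle on its axis, 8 mm thick there, 124 mm above the underside of the candlestick's foot (the thin wick above it gives no resistance)
- plate: a small white porcelain plate, loose, 300 g, 136 mm across and 14 mm high, with a flat middle 80 mm across whose upper face is 5 mm above the sideboard. Origin at the centre of its underside, z up
- acrylic_box: a clear acrylic box that does not shift, outside 170 mm (x) by 170 mm (y) by 65 mm high, walls and floor 5 mm. Origin at the centre of its underside; its x axis points to the hinge side, which is the one away from the robot; its yaw varies
- lid (a joint): angle of the box's clear lid about its far upper edge: 0 closed flat on the rim, 1.57 upright, 1.9 at most; it starts standing open. A sheet 170 by 170 by 5 mm, 150 g, on a stiff hinge: it stays at any angle and must be pushed all the way down (1 to 2 N at its free edge)
- lid_edge (a point): middle of the lid's free edge, on its outer face (the top face when closed), 170 mm from the hinge
- lid_handle (a point): the grip point of the steel knob on the lid's outer face, 35 mm out from that face, 30 mm from the free edge, midway along it
- lid_hinge (a point): middle of the lid's hinge, 65 mm above the sideboard at the far wall of the box
- mat: a round cork mat, fixed, 110 mm across and 4 mm thick, on which the guards are piled at first. Origin at the centre of its underside
- bottle: a pastel green bottle standing upright, 60 mm across, 190 mm high; not part of the job. Origin at the centre of its underside
- mug: a white ceramic mug, 80 mm across and 92 mm high, with a handle on its +y side; not part of the job. Origin at the centre of its underside
- teaspoon: a steel teaspoon 130 mm long lying flat along its x axis, not always there; not part of the job. Origin at its middle on the underside
- pacifier_case: a small round white plastic pacifier case, 64 mm across and 36 mm high; not part of the job. Origin at the centre of its underside
Not all that is in view belongs to the job. Leave any grey or white look-alike of the guard_1 alone.

How it is judged:
By the outcome, as a careful person would: the job done as asked, in the order asked, and still so for the second after the job is handed in, with the robot touching nothing.
Of guard_2a, guard_2b only 1 to 1 are there at a start; the rules pass over those that are not, and their reading is None.
Of guard_4a, guard_4b only 1 to 1 are there at a start; the rules pass over those that are not, and their reading is None.
Of guard_1, teaspoon only 1 to 2 are there at a start; the rules pass over those that are not, and their reading is None.
At some moment in a run one of candlestick, plate may be knocked a few centimetres aside while the robot is not near it.
It also fails if it takes over 210 s, if anything falls off the work surface, if the arm or the gripper's body presses on something with over 40 N, if the wrist force passes 120 N, or if a joint passes its speed limit or range.

## Working session

There is one attempt and no reset: what is moved stays moved. The work goes in short steps, Python scripts to look and compute and a tool call to move; the robot and the scene stay as the last step left them, time stands still between calls to the robot, and variables do not carry over. Pictures are saved under pics/ and viewed, at most 14 in all, crops included, and the job is handed in when it is done.

Besides the shell and the picture viewer there is one more tool, called after "Call:" in YAML: its name, and indented under it one key for each argument. arm_command: Moves the arm, as the interface text tells. Its arguments: {"type":"object","properties":{"xyz":{"type":"array","items":{"type":"array","items":{"type":"number"}}},"turn":{"type":"array","items":{"type":"number"}},"grip":{"type":"array","items":{"type":"number"}},"newtons":{"type":"number"}},"required":["xyz","turn","grip"]}

```bash
mkdir -p pics; ls; cat > h.py <<'E'
import numpy as np, cv2, sys
from rig import status, snapshot, camera_model, r, spotter
def ray(cam,px):
    m=camera_model(cam);K=np.array(m["K"]);D=np.array(m["D"]);R=np.array(m["R"]);t=np.array(m["t"])
    u=cv2.undistortPoints(np.array([[px]],float),K,D)[0,0]
    return -R.T@t, R.T@np.array([u[0],u[1],1.])
def at(cam,px,z):
    o,d=ray(cam,px); return o+d*(z-o[2])/d[2]
def proj(cam,X):
    m=camera_model(cam);R=np.array(m["R"]);rv=cv2.Rodrigues(R)[0]
    return cv2.projectPoints(np.array(X,float).reshape(-1,3),rv,np.array(m["t"]),np.array(m["K"]),np.array(m["D"]))[0][:,0]
E
python3 - <<'E'
from h import *
np.set_printoptions(precision=3,suppress=True)
for c in("scene","top"):
    cv2.imwrite(f"pics/{c}0.png",snapshot(c)); m=camera_model(c); print(c,ray(c,(256,192)))
    for n in("guard_1","candlestick","candle_tip","plate","acrylic_box","lid_handle","lid_edge","mat","bottle","mug","teaspoon","pacifier_case"):
        print(n,[(np.round(d["pixel"]).tolist(),round(d["confidence"],2)) for d in spotter.spot_in(c,n)[:4]])
print(status.state())
E
```

```text
pics
scene (array([1.05 , 0.579, 0.697]), array([-0.522, -0.573, -0.632]))
guard_1 [([377.0, 308.0], 0.91), ([309.0, 240.0], 0.84), ([359.0, 240.0], 0.81), ([330.0, 214.0], 0.69)]
candlestick [([221.0, 226.0], 0.91)]
candle_tip [([219.0, 230.0], 0.62)]
plate [([257.0, 187.0], 0.71), ([218.0, 231.0], 0.63)]
acrylic_box [([209.0, 137.0], 0.67)]
lid_handle [([192.0, 116.0], 0.61)]
lid_edge [([189.0, 120.0], 0.76), ([218.0, 226.0], 0.37)]
mat [([303.0, 256.0], 0.74)]
bottle [([243.0, 276.0], 0.72)]
mug [([142.0, 198.0], 0.61), ([304.0, 255.0], 0.3)]
teaspoon [([402.0, 276.0], 0.79), ([190.0, 116.0], 0.65)]
pacifier_case [([323.0, 311.0], 0.68)]
top (array([0.478, 0.018, 1.501]), array([ 0.036,  0.003, -0.999]))
guard_1 [([196.0, 188.0], 0.84), ([204.0, 240.0], 0.81), ([125.0, 188.0], 0.75), ([174.0, 239.0], 0.6)]
candlestick [([257.0, 151.0], 0.59)]
candle_tip [([259.0, 151.0], 0.96), ([194.0, 189.0], 0.53), ([205.0, 194.0], 0.3), ([383.0, 196.0], 0.27)]
plate [([279.0, 213.0], 0.83)]
acrylic_box [([372.0, 226.0], 0.7)]
lid_handle [([381.0, 196.0], 0.92)]
lid_edge [([384.0, 199.0], 0.82)]
mat [([193.0, 187.0], 0.8)]
bottle [([195.0, 118.0], 0.76)]
mug [([323.0, 116.0], 0.82)]
teaspoon [([124.0, 225.0], 0.57), ([257.0, 151.0], 0.52)]
pacifier_case [([145.0, 153.0], 0.6)]
{'clock': 1.3, 'joint_pos': array([-1.064,  0.255,  0.108,  0.   , -1.424, -0.285]), 'joint_velocities': array([-0.003,  0.   , -0.002, -0.   , -0.   , -0.001]), 'joint_efforts': array([ -0.   , -38.641,  23.806,   5.368,  -0.001,   0.   ]), 'eef_pos': array([ 0.121, -0.537,  0.253]), 'ee_rot': array([ 3.142, -0.   , -2.92 ]), 'force': array([ 0.172,  0.129, -0.028]), 'moment': array([ 0.01 , -0.065,  0.005]), 'finger_force': 0.0, 'width': 0.08510946820361033}
```

View pics/scene0.png

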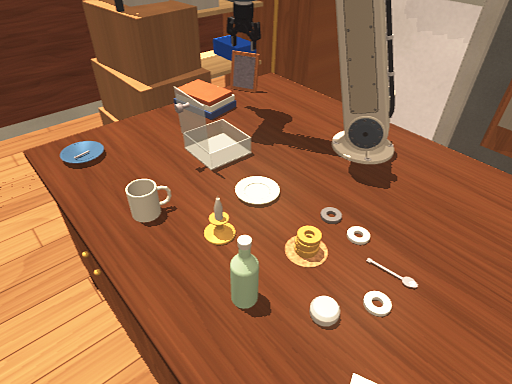

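```bash
python3 - <<'E'
import cv2
a=cv2.imread("pics/top0.png")[80:290,80:440]
cv2.imwrite("pics/top0c.png",cv2.resize(a,None,fx=2.2,fy=2.2,interpolation=cv2.INTER_CUBIC))
E
```

```text
(no output)
```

View pics/top0c.png

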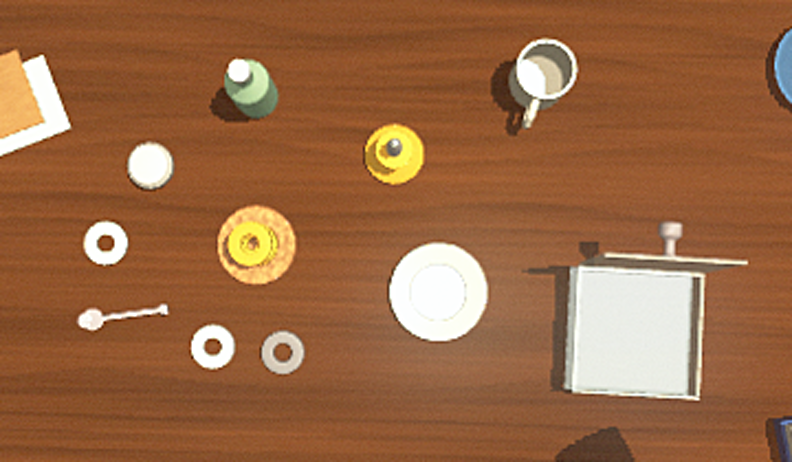

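The brass pile is on the cork mat at top (195,189) and scene (308,240). The rings that could be mistaken for it are the white ones at top (127,190) and (176,237) and the grey one at (208,239); I'll leave those alone. I choose the yellow pile. The candlestick is at top (258,150), the plate at (279,212), and the box at (370,230) with its lid standing open.

```bash
cat >> h.py <<'E'
np.set_printoptions(precision=4,suppress=True)
def tri(p1,p2):
    o1,d1=ray("scene",p1);o2,d2=ray("top",p2)
    A=np.c_[d1,-d2];s=np.linalg.lstsq(A,o2-o1,rcond=None)[0]
    a,b=o1+s[0]*d1,o2+s[1]*d2
    return (a+b)/2,np.linalg.norm(a-b)
def crop(img,x0,y0,x1,y1,f,name):
    cv2.imwrite(name,cv2.resize(img[y0:y1,x0:x1],None,fx=f,fy=f,interpolation=cv2.INTER_CUBIC))
def ringpts(c,r,n=72):
    a=np.linspace(0,2*np.pi,n,endpoint=False)
    return np.c_[c[0]+r*np.cos(a),c[1]+r*np.sin(a),np.full(n,c[2])]
E
python3 - <<'E'
from h import *
T=cv2.imread("pics/top0.png");S=cv2.imread("pics/scene0.png")
def blob(im,box):
    x0,y0,x1,y1=box;h=cv2.cvtColor(im,cv2.COLOR_BGR2HSV)[y0:y1,x0:x1]
    m=((h[...,0]>20)&(h[...,0]<34)&(h[...,1]>170)&(h[...,2]>90)).astype(np.uint8)
    n,l,st,c=cv2.connectedComponentsWithStats(m)
    for i in range(1,n):
        if st[i,4]>15: print(st[i],c[i]+[x0,y0])
print("pile top");blob(T,(170,165,220,215))
print("cand top");blob(T,(235,125,280,170))
print("pile sc");blob(S,(280,215,335,270))
print("cand sc");blob(S,(195,200,245,250))
for n,z in(("plate",(279,213)),("mat",(193,187))):print(n,at("top",z,.01))
print("pile top at .064/.052",at("top",(195,190),.064),at("top",(195,190),.052))
print("tip",tri((219,198),(259,148)),at("top",(257,150),.0))
crop(T,165,100,300,250,4,"pics/c1.png")
a=cv2.resize(S[210:275,275:340],None,fx=6,fy=6,interpolation=cv2.INTER_CUBIC)
b=cv2.resize(S[185:250,190:255],None,fx=6,fy=6,interpolation=cv2.INTER_CUBIC)
cv2.imwrite("pics/c2.png",np.hstack([a,b]))
E
```

```text
pile top
[ 14  16  22  20 164] [193.8171 190.0976]
cand top
[ 11  12  26  27 228] [261.7939 150.4912]
pile sc
cand sc
plate [ 0.4691 -0.0491  0.01  ]
mat [0.5428 0.2182 0.01  ]
pile top at .064/.052 [0.5317 0.2047 0.064 ] [0.5321 0.2063 0.052 ]
tip (array([0.6569, 0.0158, 0.1184]), np.float64(0.005257740935725212)) [0.6636 0.0234 0.    ]
```

View pics/c2.png

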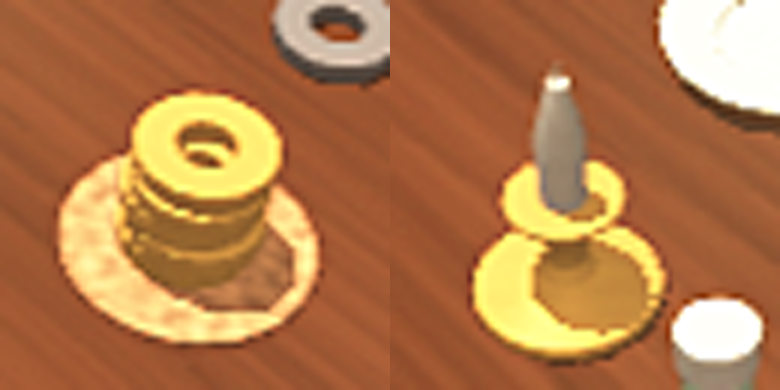

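View pics/c1.png

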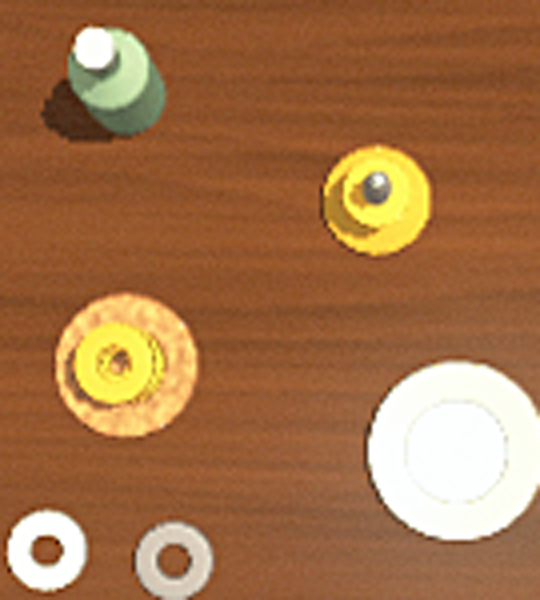

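In the crops, the pile top centre is at scene (309,234) / top (193.6,190). The candle tip is at scene (217.4,198) / top (259,145.7), and the plate centre is at top (278.7,212).

```bash
cat >> h.py <<'E'
def fit_circ(img,cond,c0,z,r):
    """outer contour of a mask near pixel c0 -> world circle centre on plane z"""
    m=cond(cv2.cvtColor(img,cv2.COLOR_BGR2HSV).astype(int)).astype(np.uint8)
    return m
def u(dx,dy,dz): # world mm -> units with yaw=pi
    return np.round(np.array([-dx,dy,-dz])/60,3)
E
python3 - <<'E'
from h import *
T=cv2.imread("pics/top0.png");S=cv2.imread("pics/scene0.png")
print("pile",tri((309.1,233.9),(193.6,190.1)))
for z in(.052,.064): print(at("top",(193.6,190.1),z),at("scene",(309.1,233.9),z))
print("tip",tri((217.4,197.9),(259.1,145.6)),at("top",(259.1,145.6),.124),at("scene",(217.4,197.9),.124))
print("foot",at("top",(258.5,150),.004))
print("plate",at("top",(278.7,212),.012),at("scene",(257.5,191),.012))
# box rims from crop pixel (x/2.2+80,y/2.2+80)
for p in((570,268),(703,272),(699,398),(568,390)):
    q=((p[0]+.5)/2.2+79.5,(p[1]+.5)/2.2+79.5);print("rim",at("top",q,.065))
for p in((671,228),(605,255),(747,264)):
    q=((p[0]+.5)/2.2+79.5,(p[1]+.5)/2.2+79.5);print("lid",at("top",q,.235))
print("handle",tri((183,105),(384.5,183)))
# mat circle, cork
print("mat",at("top",(196.1,191),.004))
E
```

```text
pile (array([0.5315, 0.2092, 0.0603]), np.float64(0.0003726160247286593))
[0.5317 0.2105 0.052 ] [0.5249 0.2043 0.052 ]
[0.5313 0.2089 0.064 ] [0.5347 0.2112 0.064 ]
tip (array([0.6628, 0.0161, 0.1222]), np.float64(0.0038127582167852203)) [0.6611 0.0173 0.124 ] [0.6654 0.0165 0.124 ]
foot [0.6632 0.0187 0.004 ]
plate [ 0.4722 -0.048   0.012 ] [ 0.4778 -0.0419  0.012 ]
rim [ 0.5077 -0.2231  0.065 ]
rim [ 0.5068 -0.4015  0.065 ]
rim [ 0.3384 -0.3975  0.065 ]
rim [ 0.3443 -0.2229  0.065 ]
lid [ 0.5548 -0.3135  0.235 ]
lid [ 0.5207 -0.2358  0.235 ]
lid [ 0.5142 -0.4035  0.235 ]
handle (array([ 0.5515, -0.3141,  0.2146]), np.float64(0.013424185716591645))
mat [0.5309 0.209  0.004 ]
```

Call:
arm_command:
  xyz:
    - [0,0,0]
    - [0,0,0]
  turn: [1.27,2.54]
  grip: [1,1]
  newtons: 30

```text
clock: 1.55
eef_pos: [0.121, -0.5365, 0.2533]
ee_rot: [3.142, -0.0, 3.138]
force: [0.0, 0.2, -0.5]
width: 0.0852
finger_force: 0.0
```

There are 5 guards, with the pile top at about z=0.064. First I'll touch the sideboard to calibrate the fingertips at a 62–64 mm opening.

Call:
arm_command:
  xyz:
    - [-0.37,0.87,0]
    - [-0.74,1.74,0]
    - [-1.1,2.6,0.2]
    - [-1.48,3.47,0.4]
    - [-1.85,4.33,0.6]
    - [-2.22,5.2,0.8]
    - [-2.6,6.07,1.0]
    - [-2.6,6.07,1.2]
  turn: [2.54,2.54,2.54,2.54,2.54,2.54,2.54,2.54]
  grip: [0.75,0.75,0.75,0.75,0.75,0.75,0.75,0.75]

```text
clock: 2.55
eef_pos: [0.2787, -0.1692, 0.1814]
ee_rot: [3.141, 0.002, 2.929]
force: [-0.7, -0.7, -0.4]
width: 0.0642
finger_force: 0.0
```

Call:
arm_command:
  xyz:
    - [-0.2,0.9,0.4]
    - [-0.4,1.8,0.8]
    - [-0.6,2.7,1.2]
    - [-0.75,3.6,1.6]
    - [-0.81,4.25,2.0]
    - [-0.81,4.25,2.27]
    - [-0.81,4.25,2.27]
    - [-0.81,4.25,2.27]
  turn: [-0.8,-1.6,-2.44,-2.44,-2.44,-2.44,-2.44,-2.44]
  grip: [0.75,0.75,0.75,0.75,0.75,0.75,0.75,0.75]

```text
clock: 3.55
eef_pos: [0.3808, 0.0652, 0.0457]
ee_rot: [3.141, 0.001, 3.132]
force: [-0.5, -1.5, -0.6]
width: 0.0639
finger_force: 0.0
```

Call:
arm_command:
  xyz:
    - [0,0,0.08]
    - [0,0,0.16]
    - [0,0,0.19]
    - [0,0,0.22]
    - [0,0,0.25]
    - [0,0,0.25]
  turn: [0,0,0,0,0,0]
  grip: [0.75,0.75,0.75,0.75,0.75,0.75]

```text
clock: 4.3
eef_pos: [0.3803, 0.0658, 0.03]
ee_rot: [-3.141, -0.0, 3.133]
force: [0.9, 0.4, -0.1]
width: 0.0638
finger_force: 0.0
```

Call:
arm_command:
  xyz:
    - [0,0,0.06]
    - [0,0,0.12]
    - [0,0,0.15]
    - [0,0,0.15]
  turn: [0,0,0,0]
  grip: [0.75,0.75,0.75,0.75]

```text
clock: 4.8
eef_pos: [0.3803, 0.0657, 0.0209]
ee_rot: [-3.141, -0.0, 3.133]
force: [0.1, 0.6, 0.3]
width: 0.0641
finger_force: 0.0
```

Call:
arm_command:
  xyz:
    - [0,0,0.03]
    - [0,0,0.05]
    - [0,0,0.05]
  turn: [0,0,0]
  grip: [0.75,0.75,0.75]

```text
clock: 5.18
eef_pos: [0.3803, 0.0658, 0.018]
ee_rot: [-3.142, -0.0, 3.133]
force: [0.2, -0.4, 0.1]
width: 0.0641
finger_force: 0.0
```

Call:
arm_command:
  xyz:
    - [0,0,0.02]
    - [0,0,0.02]
  turn: [0,0]
  grip: [0.75,0.75]

```text
clock: 5.42
eef_pos: [0.3804, 0.0658, 0.0168]
ee_rot: [-3.142, -0.0, 3.133]
force: [-0.2, -0.0, -0.4]
width: 0.0641
finger_force: 0.0
```

Call:
arm_command:
  xyz:
    - [0,0,0.02]
    - [0,0,0.02]
  turn: [0,0]
  grip: [0.75,0.75]

```text
clock: 5.68
eef_pos: [0.3805, 0.0659, 0.016]
ee_rot: [3.142, 0.0, 3.133]
force: [-2.1, 0.5, 4.1]
width: 0.0641
finger_force: 2.3
```

Call:
arm_command:
  xyz:
    - [0,0,0.02]
    - [0,0,0.02]
  turn: [0,0]
  grip: [0.75,0.75]

```text
clock: 5.92
eef_pos: [0.3806, 0.0659, 0.0159]
ee_rot: [-3.142, 0.001, 3.134]
force: [-8.4, 0.4, 21.7]
width: 0.0641
finger_force: 11.2
```

The tips sit 16.2 mm ahead of the TCP at a 64 mm opening. Next I'll move over the pile.

Call:
arm_command:
  xyz:
    - [0,0,-0.8]
    - [-0.3,0.3,-1.7]
    - [-1.1,1.0,-1.9]
    - [-1.8,1.75,-1.9]
    - [-2.49,2.407,-1.9]
    - [-2.49,2.407,-1.6]
    - [-2.49,2.407,-1.6]
    - [-2.49,2.407,-1.6]
  turn: [-0.1,-0.1,-0.1,-0.1,-0.1,-0.1,-0.1,-0.1]
  grip: [0.88,0.88,0.88,0.88,0.88,0.88,0.88,0.88]

```text
clock: 6.92
eef_pos: [0.5309, 0.2085, 0.111]
ee_rot: [-3.141, 0.0, -3.141]
force: [-0.7, 0.3, 0.8]
width: 0.0747
finger_force: 0.0
```

Call:
arm_command:
  xyz:
    - [0,0,0.3]
    - [0,0,0.55]
    - [0,0,0.675]
    - [0,0,0.675]
    - [0,0,0.675]
    - [0,0,0.675]
    - [0,0,0.675]
  turn: [0,0,0,0,0,0,0]
  grip: [0.88,0.88,0.88,0.88,0.6,0.6,0.6]
  newtons: 60

```text
clock: 7.8
eef_pos: [0.5318, 0.2093, 0.0716]
ee_rot: [3.141, 0.002, -3.141]
force: [-1.3, -0.5, 5.7]
width: 0.0576
finger_force: 62.8
```

Call:
arm_command:
  xyz:
    - [0,0,-0.1]
    - [0,0,-0.3]
    - [0,0,-0.8]
    - [0,0,-1.2]
    - [0,0,-1.6]
    - [0,0,-1.6]
  turn: [0,0,0,0,0,0]
  grip: [0.6,0.6,0.6,0.6,0.6,0.6]

```text
clock: 8.55
eef_pos: [0.5321, 0.2096, 0.1684]
ee_rot: [3.139, 0.004, -3.141]
force: [0.6, 0.5, -3.2]
width: 0.0574
finger_force: 64.7
```

```bash
python3 - <<'E'
from h import *
s=snapshot("scene");t=snapshot("top");cv2.imwrite("pics/s1.png",s);cv2.imwrite("pics/t1.png",t)
f=lambda i,x0,y0,x1,y1:cv2.resize(i[y0:y1,x0:x1],(390,390),interpolation=cv2.INTER_CUBIC)
cv2.imwrite("pics/c3.png",np.hstack([f(s,250,170,340,260),f(t,150,150,240,240)]))
print(status.state()["eef_pos"],status.state()["force"],status.state()["width"])
E
```

```text
[0.5305 0.2089 0.1654] [-0.6175 -0.0666 -2.3768] 0.05749414248315829
```

View pics/c3.png

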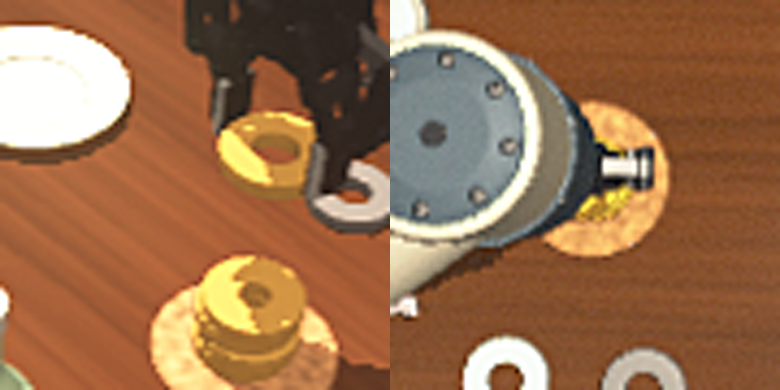

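The ring is held alone and level, and the rest of the pile is undisturbed. I'll carry it over the candle and write a check that finds the candlestick and plate.

```bash
cat >> h.py <<'E'
def hull(img,lo,hi,box):
    x0,y0,x1,y1=box
    m=cv2.inRange(cv2.cvtColor(img,cv2.COLOR_BGR2HSV),lo,hi)[y0:y1,x0:x1]
    n,l,st,c=cv2.connectedComponentsWithStats(m); i=1+np.argmax(st[1:,4])
    cs=cv2.findContours((l==i).astype(np.uint8),cv2.RETR_EXTERNAL,cv2.CHAIN_APPROX_NONE)[0][0]
    h=cv2.convexHull(cs); e=cv2.fitEllipse(h) if len(h)>5 else None
    return e[0][0]+x0,e[0][1]+y0,e[1]
Y=((18,150,70),(36,255,255)); W=((0,0,170),(180,70,255))
def look(tag):
    t=snapshot("top");s=snapshot("scene");cv2.imwrite(f"pics/{tag}t.png",t);cv2.imwrite(f"pics/{tag}s.png",s)
    return check(t,s)
def check(t,s):
    for n,f in(("foot",lambda:hull(t,*Y,(225,115,300,185))),("plate",lambda:hull(t,*W,(240,180,325,250)))):
        try:
            e=f();print(n,np.round(e[:2],1),np.round(e[2],1),at("top",e[:2],.005 if n=="foot" else .013))
        except Exception as x:print(n,x)
    try:
        e=hull(s,*W,(225,165,300,215));print("plate sc",np.round(e[:2],1),np.round(e[2],1),at("scene",e[:2],.012))
    except Exception as x:print(x)
    for c in("top","scene"):
        print(c,[(np.round(d["pixel"],1).tolist(),round(d["confidence"],2)) for d in spotter.spot_in(c,"candle_tip")[:2]])
E
python3 - <<'E'
from h import *
for a,b in(("top0","scene0"),("t1","s1")): check(cv2.imread(f"pics/{a}.png"),cv2.imread(f"pics/{b}.png"))
g=cv2.imread("pics/scene0.png")
# gray candle silhouette rows
h=cv2.cvtColor(g,cv2.COLOR_BGR2HSV)
for y in range(194,222,3):
    r_=h[y,205:232]; x=[205+i for i in range(27) if r_[i,1]<90]; print(y,x[:1],x[-1:])
# predicted axis and pile rims
for c in((.661,.0175),(.663,.0175),(.665,.0175)):
    print(c,proj("scene",[[*c,.0],[*c,.06],[*c,.096],[*c,.124]]).round(1).tolist(),proj("top",[[*c,.0],[*c,.124]]).round(1).tolist())
E
```

```text
foot [258.7 149.6] [26.6 26.9] [0.6644 0.0183 0.005 ]
plate [278.9 212.2] [44.2 44.5] [ 0.4715 -0.0487  0.013 ]
plate sc [257.  189.5] [27.6 44.6] [ 0.4743 -0.0483  0.012 ]
top [([258.8, 150.2], 0.57)]
scene [([217.8, 230.2], 0.86), ([189.6, 117.8], 0.48)]
foot [258.7 149.6] [26.6 26.8] [0.6642 0.0182 0.005 ]
plate [278.9 212.2] [44.  44.5] [ 0.4715 -0.0487  0.013 ]
plate sc [257.  189.5] [27.6 44.5] [ 0.4743 -0.0483  0.012 ]
top [([258.8, 150.2], 0.57)]
scene [([217.8, 230.2], 0.86), ([189.6, 117.8], 0.48)]
194 [] []
197 [] []
200 [216] [218]
203 [215] [220]
206 [214] [221]
209 [214] [221]
212 [215] [221]
215 [215] [221]
218 [216] [221]
221 [] []
(0.661, 0.0175) [[221.1, 232.6], [220.1, 216.3], [219.6, 205.9], [219.1, 197.4]] [[258.9, 150.9], [259.0, 145.6]]
(0.663, 0.0175) [[220.5, 233.0], [219.5, 216.6], [218.9, 206.2], [218.4, 197.7]] [[258.9, 150.2], [259.0, 144.9]]
(0.665, 0.0175) [[219.9, 233.3], [218.9, 217.0], [218.3, 206.5], [217.8, 198.0]] [[258.9, 149.6], [259.1, 144.2]]
```

Call:
arm_command:
  xyz:
    - [-0.3,-0.5,0]
    - [-0.7,-1.1,0]
    - [-1.2,-1.8,0]
    - [-1.7,-2.5,0]
    - [-2.1,-3.1,0]
    - [-2.2,-3.19,0]
    - [-2.2,-3.19,0]
    - [-2.2,-3.19,0]
  turn: [0,0,0,0,0,0,0,0]
  grip: [0.6,0.6,0.6,0.6,0.6,0.6,0.6,0.6]

```text
clock: 9.85
eef_pos: [0.6625, 0.0186, 0.1658]
ee_rot: [3.141, -0.001, -3.14]
force: [0.4, 0.2, -2.1]
width: 0.0575
finger_force: 64.8
```

```bash
python3 - <<'E'
from h import *
s=snapshot("scene");cv2.imwrite("pics/s2.png",s)
crop(s,180,160,260,240,7,"pics/c4.png")
E
```

```text
(no output)
```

View pics/c4.png

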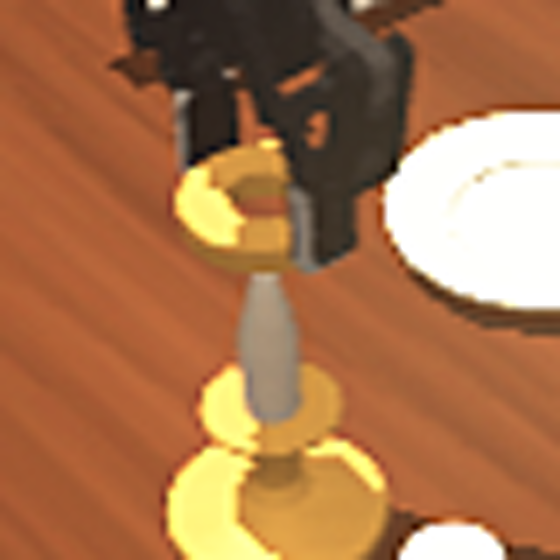

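The ring hole (c4 x≈262) lines up with the candle tip (x≈265). I'll lower it in stages and watch the force.

Call:
arm_command:
  xyz:
    - [0,0,0.3]
    - [0,0,0.45]
    - [0,0,0.55]
    - [0,0,0.6]
    - [0,0,0.65]
    - [0,0,0.65]
  turn: [0,0,0,0,0,0]
  grip: [0.6,0.6,0.6,0.6,0.6,0.6]

```text
clock: 10.65
eef_pos: [0.6631, 0.0175, 0.127]
ee_rot: [-3.142, -0.0, -3.141]
force: [-0.1, 1.2, -1.7]
width: 0.0578
finger_force: 64.7
```

Call:
arm_command:
  xyz:
    - [0,0,0.03]
    - [0,0,0.06]
    - [0,0,0.06]
    - [0,0,0.06]
  turn: [0,0,0,0]
  grip: [0.6,0.6,0.6,0.6]

```text
clock: 11.15
eef_pos: [0.6631, 0.0175, 0.1234]
ee_rot: [-3.142, 0.0, -3.141]
force: [-0.2, 0.1, -1.7]
width: 0.0574
finger_force: 64.7
```

Call:
arm_command:
  xyz:
    - [0,0,0.03]
    - [0,0,0.06]
    - [0,0,0.08]
    - [0,0,0.08]
  turn: [0,0,0,0]
  grip: [0.6,0.6,0.6,0.6]

```text
clock: 11.65
eef_pos: [0.663, 0.0175, 0.1184]
ee_rot: [-3.142, -0.0, -3.141]
force: [-0.4, -0.8, -1.2]
width: 0.0573
finger_force: 64.7
```

Call:
arm_command:
  xyz:
    - [0,0,0.02]
    - [0,0,0.04]
    - [0,0,0.06]
    - [0,0,0.06]
  turn: [0,0,0,0]
  grip: [0.6,0.6,0.6,0.6]

```text
clock: 12.15
eef_pos: [0.663, 0.0175, 0.1148]
ee_rot: [-3.142, -0.0, -3.141]
force: [1.2, 0.7, -2.8]
width: 0.0575
finger_force: 64.7
```

Call:
arm_command:
  xyz:
    - [0,0,0.03]
    - [0,0,0.06]
    - [0,0,0.09]
    - [0,0,0.12]
    - [0,0,0.12]
  turn: [0,0,0,0,0]
  grip: [0.6,0.6,0.6,0.6,0.6]

```text
clock: 12.78
eef_pos: [0.663, 0.0175, 0.1076]
ee_rot: [-3.142, -0.0, -3.141]
force: [0.5, 0.6, -2.4]
width: 0.0575
finger_force: 64.7
```

Call:
arm_command:
  xyz:
    - [0,0,0.05]
    - [0,0,0.1]
    - [0,0,0.15]
    - [0,0,0.15]
  turn: [0,0,0,0]
  grip: [0.6,0.6,0.6,0.6]

```text
clock: 13.28
eef_pos: [0.6628, 0.0175, 0.0983]
ee_rot: [-3.141, -0.001, -3.142]
force: [-0.2, -0.8, -2.5]
width: 0.0573
finger_force: 64.7
```

It slides past the full thickness with no resistance, so guard 1 is wide. I'll lift it off and go to hover over the plate.

Call:
arm_command:
  xyz:
    - [0,0,-0.4]
    - [0,0,-0.9]
    - [0,0,-1.35]
    - [0.4,-0.1,-1.35]
    - [1.2,-0.4,-1.3]
    - [2.0,-0.7,-1.2]
    - [2.8,-1.0,-0.8]
    - [3.2,-1.1,-0.3]
  turn: [0,0,0,0,0,0,0,0]
  grip: [0.6,0.6,0.6,0.6,0.6,0.6,0.6,0.6]

```text
clock: 14.28
eef_pos: [0.4693, -0.0492, 0.1172]
ee_rot: [3.141, 0.002, 3.141]
force: [0.6, 0.0, -2.6]
width: 0.0575
finger_force: 65.4
```

```bash
python3 - <<'E'
from h import *
look("a"); print(status.state()["eef_pos"],status.state()["ee_rot"][2])
E
```

```text
foot [258.7 149.6] [26.7 26.9] [0.6645 0.0182 0.005 ]
plate [276.8 217. ] [53.8 73.9] [ 0.4567 -0.0424  0.013 ]
plate sc [256.7 189.4] [27.7 43.8] [ 0.4746 -0.0492  0.012 ]
top [([257.3, 150.8], 0.85)]
scene [([219.3, 229.8], 0.64), ([142.4, 197.3], 0.61)]
[ 0.4711 -0.0487  0.1172] -3.141260774160964
```

Call:
arm_command:
  xyz:
    - [0,0,0.7]
    - [0,0,1.2]
    - [0,0,1.4]
    - [0,0,1.47]
    - [0,0,1.52]
    - [0,0,1.52]
  turn: [0,0,0,0,0,0]
  grip: [0.6,0.6,0.6,0.6,0.6,0.6]

```text
clock: 15.22
eef_pos: [0.4718, -0.0484, 0.0263]
ee_rot: [3.141, 0.002, -3.141]
force: [-0.5, 0.2, -2.6]
width: 0.0573
finger_force: 65.4
```

Call:
arm_command:
  xyz:
    - [0,0,0]
    - [0,0,0]
    - [0,0,0]
    - [0,0,-0.2]
    - [0,0,-0.6]
    - [0,0,-1.2]
    - [0,0,-1.6]
  turn: [0,0,0,0,0,0,0]
  grip: [0.78,0.78,0.78,0.78,0.78,0.88,0.88]

```text
clock: 16.1
eef_pos: [0.4717, -0.0485, 0.1242]
ee_rot: [3.141, 0.003, -3.141]
force: [1.3, 0.0, 0.0]
width: 0.0753
finger_force: 0.0
```

```bash
python3 - <<'E'
from h import *
look("b"); t=cv2.imread("pics/bt.png");s=cv2.imread("pics/bs.png")
f=lambda i,x0,y0,n:cv2.resize(i[y0:y0+n,x0:x0+n],(390,390),interpolation=cv2.INTER_CUBIC)
cv2.imwrite("pics/c5.png",np.vstack([np.hstack([f(s,283,212,52),f(t,170,165,52)])]))
# scale 7.5
E
```

```text
foot [258.6 149.6] [26.6 26.8] [0.6645 0.0184 0.005 ]
plate [277.1 217.3] [54.5 72.8] [ 0.4559 -0.0433  0.013 ]
plate sc [256.7 189.4] [27.5 44.1] [ 0.4745 -0.0492  0.012 ]
top [([259.6, 151.2], 0.6), ([369.4, 224.4], 0.3)]
scene [([218.9, 230.8], 0.85), ([205.4, 137.6], 0.65)]
```

View pics/c5.png

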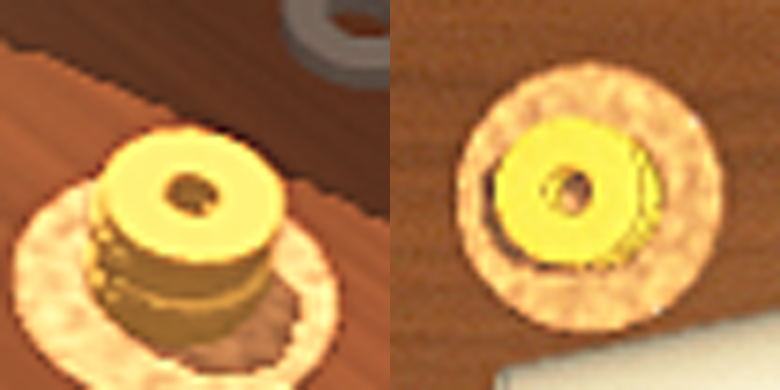

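The new pile top is at top (193.3,190.2) and scene (308,237.4). Its hole looks narrower.

```bash
python3 - <<'E'
from h import *
print(at("top",(193.3,190.2),.052),at("scene",(308,237.4),.052),tri((308,237.4),(193.3,190.2)))
E
```

```text
[0.5314 0.2114 0.052 ] [0.5359 0.2106 0.052 ] (array([0.5326, 0.2104, 0.0494]), np.float64(0.0035067938683229247))
```

Call:
arm_command:
  xyz:
    - [-0.2,0.8,0]
    - [-0.4,1.7,0]
    - [-0.6,2.6,0]
    - [-0.8,3.5,0]
    - [-1.0,4.3,0]
    - [-1.0,4.3,0.2]
    - [-1.0,4.3,0.2]
  turn: [0,0,0,0,0,0,0]
  grip: [0.88,0.88,0.88,0.88,0.88,0.88,0.88]

```text
clock: 17.18
eef_pos: [0.5296, 0.2088, 0.1075]
ee_rot: [-3.139, -0.004, -3.141]
force: [0.3, -0.1, -0.4]
width: 0.0751
finger_force: 0.0
```

Call:
arm_command:
  xyz:
    - [-0.03,0.03,0.4]
    - [-0.03,0.03,0.7]
    - [-0.03,0.03,0.8]
    - [-0.03,0.03,0.8]
    - [-0.03,0.03,0.8]
    - [-0.03,0.03,0.8]
    - [-0.03,0.03,0.8]
  turn: [0,0,0,0,0,0,0]
  grip: [0.88,0.88,0.88,0.88,0.6,0.6,0.6]

```text
clock: 18.05
eef_pos: [0.5336, 0.2115, 0.0635]
ee_rot: [3.141, 0.002, -3.141]
force: [-0.1, -1.1, 6.0]
width: 0.0562
finger_force: 62.4
```

Call:
arm_command:
  xyz:
    - [0,0,-0.1]
    - [0,0,-0.3]
    - [0,0,-0.8]
    - [0,0,-1.3]
    - [0,0,-1.75]
    - [0,0,-1.75]
  turn: [0,0,0,0,0,0]
  grip: [0.6,0.6,0.6,0.6,0.6,0.6]

```text
clock: 18.8
eef_pos: [0.5341, 0.212, 0.1697]
ee_rot: [3.139, 0.005, -3.141]
force: [0.5, -0.8, -1.8]
width: 0.0567
finger_force: 64.1
```

```bash
python3 - <<'E'
from h import *
look("c"); print(status.state()["eef_pos"])
e=hull(cv2.imread("pics/cs.png"),*Y,(285,210,335,260));print(e)
E
```

```text
foot [258.7 149.6] [26.7 26.9] [0.6644 0.0181 0.005 ]
plate [278.9 212.2] [44.  44.5] [ 0.4715 -0.0487  0.013 ]
plate sc [257.  189.5] [27.6 44.5] [ 0.4743 -0.0483  0.012 ]
top [([256.0, 151.4], 0.66)]
scene [([215.7, 230.9], 0.98)]
[0.5321 0.211  0.1654]
(295.34915256500244, 245.14300155639648, (3.5654354095458984, 8.146770477294922))
```

Call:
arm_command:
  xyz:
    - [-0.3,-0.5,0]
    - [-0.7,-1.1,0]
    - [-1.2,-1.8,0]
    - [-1.7,-2.5,0]
    - [-2.1,-3.1,0]
    - [-2.2,-3.22,0]
    - [-2.2,-3.22,0]
    - [-2.2,-3.22,0]
  turn: [0,0,0,0,0,0,0,0]
  grip: [0.6,0.6,0.6,0.6,0.6,0.6,0.6,0.6]

```text
clock: 20.0
eef_pos: [0.6643, 0.0192, 0.1663]
ee_rot: [3.141, -0.001, -3.14]
force: [0.4, 0.3, -2.3]
width: 0.0565
finger_force: 64.2
```

```bash
python3 - <<'E'
from h import *
s=snapshot("scene");cv2.imwrite("pics/s3.png",s)
crop(s,180,160,260,240,6,"pics/c6.png");print(status.state()["eef_pos"])
E
```

```text
[0.6643 0.0194 0.1666]
```

View pics/c6.png

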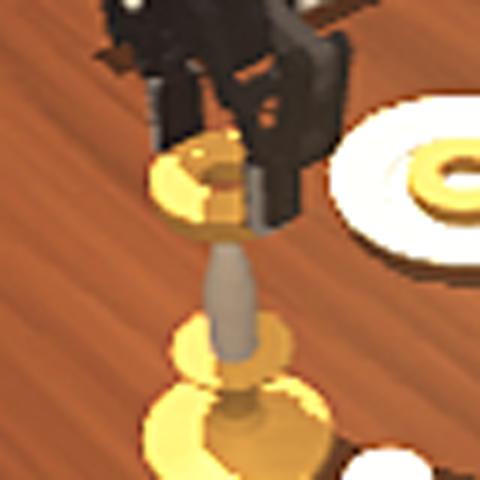

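Call:
arm_command:
  xyz:
    - [0.015,-0.025,0.2]
    - [0.015,-0.025,0.4]
    - [0.015,-0.025,0.5]
    - [0.015,-0.025,0.56]
    - [0.015,-0.025,0.58]
    - [0.015,-0.025,0.58]
  turn: [0,0,0,0,0,0]
  grip: [0.6,0.6,0.6,0.6,0.6,0.6]

```text
clock: 20.8
eef_pos: [0.6641, 0.0166, 0.132]
ee_rot: [3.142, 0.0, -3.141]
force: [-0.5, -0.5, -1.6]
width: 0.0566
finger_force: 64.2
```

Call:
arm_command:
  xyz:
    - [0,0,0.02]
    - [0,0,0.04]
    - [0,0,0.06]
    - [0,0,0.06]
  turn: [0,0,0,0]
  grip: [0.6,0.6,0.6,0.6]

```text
clock: 21.3
eef_pos: [0.6644, 0.0171, 0.1284]
ee_rot: [3.141, 0.001, -3.141]
force: [1.3, 1.9, -0.7]
width: 0.0563
finger_force: 64.3
```

Call:
arm_command:
  xyz:
    - [0,0,0.02]
    - [0,0,0.04]
    - [0,0,0.04]
  turn: [0,0,0]
  grip: [0.6,0.6,0.6]

```text
clock: 21.68
eef_pos: [0.6645, 0.0171, 0.1262]
ee_rot: [3.141, 0.001, -3.141]
force: [1.5, 4.8, 2.1]
width: 0.0565
finger_force: 64.6
```

Call:
arm_command:
  xyz:
    - [0,0,0.02]
    - [0,0,0.02]
  turn: [0,0]
  grip: [0.6,0.6]

```text
clock: 21.92
eef_pos: [0.6645, 0.0171, 0.1251]
ee_rot: [3.141, 0.002, -3.141]
force: [0.7, 4.7, 3.9]
width: 0.056
finger_force: 64.7
```

Call:
arm_command:
  xyz:
    - [0,0.015,0]
    - [0,0.02,0.01]
    - [0,0.02,0.02]
    - [0,0.02,0.02]
  turn: [0,0,0,0]
  grip: [0.6,0.6,0.6,0.6]

```text
clock: 22.42
eef_pos: [0.6645, 0.0179, 0.124]
ee_rot: [3.141, 0.002, -3.141]
force: [1.9, 5.2, 5.2]
width: 0.0562
finger_force: 64.9
```

Call:
arm_command:
  xyz:
    - [0,0,-0.08]
    - [0,0.03,-0.08]
    - [0,0.03,-0.08]
    - [0,0.03,-0.03]
    - [0,0.03,0]
    - [0,0.03,0]
  turn: [0,0,0,0,0,0]
  grip: [0.6,0.6,0.6,0.6,0.6,0.6]

```text
clock: 23.18
eef_pos: [0.6644, 0.0188, 0.1242]
ee_rot: [-3.14, 0.001, -3.141]
force: [2.8, -5.0, 5.4]
width: 0.0565
finger_force: 64.8
```

Guard 2 jams at about 22 mm below the top: pushed from either side it has only about 1 mm of play, and the upward force rises. It's narrow, so it goes to the box.

Call:
arm_command:
  xyz:
    - [0,0,-0.4]
    - [0,0,-0.95]
    - [0.6,-0.3,-1.1]
    - [1.5,-0.7,-1.1]
    - [2.4,-1.2,-1.1]
    - [3.3,-1.7,-1.1]
    - [4.1,-2.1,-1.1]
    - [4.4,-2.32,-1.1]
  turn: [0,0,0,0,0,0,0,0]
  grip: [0.6,0.6,0.6,0.6,0.6,0.6,0.6,0.6]

```text
clock: 24.18
eef_pos: [0.3963, -0.1195, 0.1884]
ee_rot: [3.139, -0.003, 3.141]
force: [0.7, 0.4, -0.8]
width: 0.0565
finger_force: 64.4
```

Call:
arm_command:
  xyz:
    - [0.05,-0.6,0]
    - [0.1,-1.4,0]
    - [0.2,-2.2,0]
    - [0.25,-3.0,0]
    - [0.25,-3.18,0.3]
    - [0.25,-3.18,0.9]
    - [0.25,-3.18,1.2]
    - [0.25,-3.18,1.2]
  turn: [0,0,0,0,0,0,0,0]
  grip: [0.6,0.6,0.6,0.6,0.6,0.6,0.6,0.6]

```text
clock: 25.18
eef_pos: [0.3838, -0.3093, 0.1152]
ee_rot: [3.138, -0.005, 3.141]
force: [-0.8, 0.1, -1.5]
width: 0.0568
finger_force: 64.4
```

```bash
python3 - <<'E'
from h import *
look("d"); print(status.state()["eef_pos"],status.state()["width"])
E
```

```text
foot [258.7 149.6] [26.7 27. ] [0.6644 0.018  0.005 ]
plate [279. 212.] [44.  44.2] [ 0.4721 -0.0488  0.013 ]
plate sc [256.4 189.6] [27.4 43.5] [ 0.4758 -0.049   0.012 ]
top [([256.9, 153.1], 0.89)]
scene [([220.7, 229.1], 0.88)]
[ 0.3858 -0.3105  0.1183] 0.05616707098889683
```

Call:
arm_command:
  xyz:
    - [0,0,0.5]
    - [0,0,0.9]
    - [0,0,1.2]
    - [0,0,1.35]
    - [0,0,1.45]
    - [0,0,1.45]
  turn: [0,0,0,0,0,0]
  grip: [0.6,0.6,0.6,0.6,0.6,0.6]

```text
clock: 26.12
eef_pos: [0.3852, -0.3105, 0.0307]
ee_rot: [-3.141, 0.0, -3.141]
force: [-0.4, -0.3, -1.2]
width: 0.0562
finger_force: 64.4
```

Call:
arm_command:
  xyz:
    - [0,0,0]
    - [0,0,0]
    - [0,0,0]
    - [0,0,-0.4]
    - [0,0,-1.0]
    - [0,0,-1.5]
    - [0,0,-1.5]
  turn: [0,0,0,0,0,0,0]
  grip: [0.8,0.8,0.8,0.8,0.85,0.88,0.88]

```text
clock: 27.0
eef_pos: [0.3865, -0.3112, 0.1231]
ee_rot: [-3.139, 0.005, -3.141]
force: [-0.4, -0.3, 0.2]
width: 0.0748
finger_force: 0.0
```

```bash
cat >> h.py <<'E'
def pile(t,s,z):
    """fit 60 mm ring top face: search centre (x,y) maximising yellow-brightness inside vs darker outside edge, per camera"""
    best={}
    for cam,im in(("top",t),("scene",s)):
        g=cv2.GaussianBlur(im,(0,0),.6).astype(float);g=g[...,1] # green channel
        out=[]
        for x in np.arange(.520,.546,.0005):
            for y in np.arange(.198,.224,.0005):
                i=proj(cam,ringpts((x,y,z),.0275));o=proj(cam,ringpts((x,y,z),.0335))
                f=lambda p:cv2.remap(g.astype(np.float32),p[:,0].astype(np.float32),p[:,1].astype(np.float32),cv2.INTER_LINEAR).ravel()
                out.append((np.mean(f(i)-f(o)),x,y))
        best[cam]=max(out)
    return best
E
python3 - <<'E'
from h import *
look("e"); print(status.state()["eef_pos"])
t=cv2.imread("pics/et.png");s=cv2.imread("pics/es.png")
print(pile(cv2.imread("pics/top0.png"),cv2.imread("pics/scene0.png"),.064))
print(pile(cv2.imread("pics/bt.png"),cv2.imread("pics/bs.png"),.052))
print(pile(t,s,.040))
E
```

```text
foot [258.7 149.6] [26.7 26.9] [0.6645 0.0183 0.005 ]
plate [279. 212.] [43.9 44.2] [ 0.4721 -0.0489  0.013 ]
plate sc [256.5 189.6] [27.5 43.4] [ 0.4757 -0.049   0.012 ]
top [([255.3, 152.9], 0.88)]
scene [([217.9, 228.1], 0.89)]
[ 0.3844 -0.3101  0.1195]Traceback (most recent call last):
  File "<stdin>", line 4, in <module>
  File "h.py", line 58, in pile
    i=proj(cam,ringpts((x,y,z),.0275));o=proj(cam,ringpts((x,y,z),.0335))
  File "h.py", line 10, in proj
    m=camera_model(cam);R=np.array(m["R"]);rv=cv2.Rodrigues(R)[0]
ValueError: time passes only in moves, steps and waits
```

```bash
cat >> h.py <<'E'
import functools
_cm=camera_model
camera_model=functools.lru_cache(None)(lambda c:_cm(c))
E
cat > p.py <<'E'
from h import *
def run(t,s,z):
    b=pile(cv2.imread(t),cv2.imread(s),z);print({k:np.round(v,4).tolist() for k,v in b.items()})
E
time python3 - <<'E'
from p import *
run("pics/top0.png","pics/scene0.png",.064)
run("pics/bt.png","pics/bs.png",.052)
run("pics/et.png","pics/es.png",.040)
f=lambda i,x0,y0,n:cv2.resize(i[y0:y0+n,x0:x0+n],(390,390),interpolation=cv2.INTER_CUBIC)
t=cv2.imread("pics/et.png");s=cv2.imread("pics/es.png")
cv2.imwrite("pics/c7.png",np.hstack([f(s,283,212,52),f(t,170,165,52)]))
E
```

```text
{'top': [58.0849, 0.5315, 0.21], 'scene': [120.921, 0.534, 0.2105]}
{'top': [60.3349, 0.5325, 0.209], 'scene': [112.996, 0.5355, 0.2105]}
{'top': [58.2699, 0.5325, 0.2075], 'scene': [100.3561, 0.535, 0.207]}
real	0m10.275s
user	0m10.804s
sys	0m0.064s
```

View pics/c7.png

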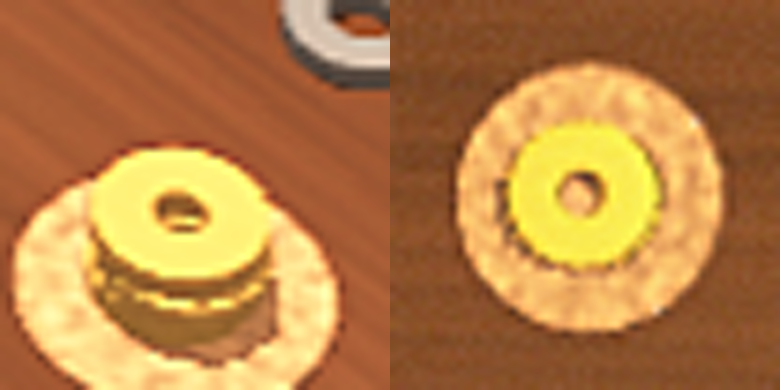

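The guard 3 fit gives about (0.5325, 0.2073), with its top at z=0.040; its hole looks medium to narrow. Moving to grasp it.

Call:
arm_command:
  xyz:
    - [-0.2,0.7,0]
    - [-0.45,1.6,0]
    - [-0.7,2.5,0]
    - [-1.0,3.5,0]
    - [-1.25,4.4,0]
    - [-1.5,5.3,0]
    - [-1.8,6.2,0]
    - [-2.0,7.0,0]
  turn: [0,0,0,0,0,0,0,0]
  grip: [0.88,0.88,0.88,0.88,0.88,0.88,0.88,0.88]

```text
clock: 28.2
eef_pos: [0.5049, 0.1115, 0.1194]
ee_rot: [-3.141, -0.001, -3.141]
force: [0.7, -0.5, -0.1]
width: 0.0753
finger_force: 0.0
```

Call:
arm_command:
  xyz:
    - [-0.2,0.7,0]
    - [-0.4,1.3,0]
    - [-0.467,1.62,0.1]
    - [-0.467,1.62,0.5]
    - [-0.467,1.62,0.5]
    - [-0.467,1.62,0.5]
  turn: [0,0,0,0,0,0]
  grip: [0.88,0.88,0.88,0.88,0.88,0.88]

```text
clock: 28.95
eef_pos: [0.5331, 0.2063, 0.0907]
ee_rot: [-3.141, 0.0, 3.141]
force: [-0.1, 0.3, 0.6]
width: 0.0752
finger_force: 0.0
```

Call:
arm_command:
  xyz:
    - [0.01,0.015,0.4]
    - [0.01,0.015,0.65]
    - [0.01,0.015,0.715]
    - [0.01,0.015,0.715]
    - [0.01,0.015,0.715]
    - [0.01,0.015,0.715]
    - [0.01,0.015,0.715]
  turn: [0,0,0,0,0,0,0]
  grip: [0.88,0.88,0.88,0.88,0.6,0.6,0.6]

```text
clock: 29.82
eef_pos: [0.5332, 0.2081, 0.049]
ee_rot: [3.141, 0.002, -3.141]
force: [-1.3, -0.4, 5.0]
width: 0.0566
finger_force: 64.4
```

Call:
arm_command:
  xyz:
    - [0,0,-0.1]
    - [0,0,-0.3]
    - [0,0,-0.9]
    - [0,0,-1.5]
    - [0,0,-2.0]
    - [0,0,-2.0]
  turn: [0,0,0,0,0,0]
  grip: [0.6,0.6,0.6,0.6,0.6,0.6]

```text
clock: 30.58
eef_pos: [0.5337, 0.2085, 0.1708]
ee_rot: [3.138, 0.005, -3.141]
force: [-0.2, -0.2, -1.7]
width: 0.0565
finger_force: 64.4
```

```bash
python3 - <<'E'
from h import *
look("f"); s=status.state();print(s["eef_pos"],s["width"],s["force"])
E
```

```text
foot [258.7 149.6] [26.5 26.9] [0.6643 0.0182 0.005 ]
plate [280.3 211. ] [43.9 44.5] [ 0.4754 -0.0528  0.013 ]
plate sc [255.1 189.4] [27.6 44.6] [ 0.4783 -0.0524  0.012 ]
top [([259.3, 150.3], 0.78)]
scene [([218.1, 230.4], 0.82)]
[0.5316 0.2074 0.1662] 0.05658161062875882 [ 0.3313  0.1661 -2.3519]
```

The plate is shifting from a knock, so I'll re-measure it before placing. Trying guard 3 now.

Call:
arm_command:
  xyz:
    - [-0.3,-0.5,0]
    - [-0.7,-1.1,0]
    - [-1.2,-1.8,0]
    - [-1.7,-2.5,0]
    - [-2.1,-3.05,0]
    - [-2.2,-3.155,0]
    - [-2.2,-3.155,0]
    - [-2.2,-3.155,0]
  turn: [0,0,0,0,0,0,0,0]
  grip: [0.6,0.6,0.6,0.6,0.6,0.6,0.6,0.6]

```text
clock: 31.78
eef_pos: [0.6638, 0.0195, 0.1672]
ee_rot: [3.141, -0.001, -3.14]
force: [-1.1, 0.0, -0.8]
width: 0.0565
finger_force: 64.4
```

Call:
arm_command:
  xyz:
    - [0,0,0.2]
    - [0,0,0.4]
    - [0,0,0.5]
    - [0,0,0.55]
    - [0,0,0.57]
    - [0,0,0.57]
  turn: [0,0,0,0,0,0]
  grip: [0.6,0.6,0.6,0.6,0.6,0.6]

```text
clock: 32.52
eef_pos: [0.6646, 0.0184, 0.1335]
ee_rot: [3.142, 0.0, -3.142]
force: [-0.5, 0.7, -1.9]
width: 0.0564
finger_force: 64.4
```

```bash
python3 - <<'E'
from h import *
look("g"); s=status.state();print(s["eef_pos"],s["width"],s["force"])
E
```

```text
foot [259.  150.7] [24.4 26.4] [0.661  0.0171 0.005 ]
plate [280.3 211. ] [43.9 44.4] [ 0.4754 -0.0528  0.013 ]
plate sc [255.7 189.4] [28.  43.1] [ 0.4771 -0.051   0.012 ]
top [([257.9, 157.9], 0.48)]
scene [([223.1, 230.4], 0.9)]
[0.6645 0.0184 0.1336] 0.05663919733717496 [ 0.4568  0.2191 -1.8905]
```

Call:
arm_command:
  xyz:
    - [0,0,0.05]
    - [0,0,0.1]
    - [0,0,0.13]
    - [0,0,0.13]
  turn: [0,0,0,0]
  grip: [0.6,0.6,0.6,0.6]

```text
clock: 33.22
eef_pos: [0.6643, 0.0184, 0.1252]
ee_rot: [-3.141, -0.0, -3.141]
force: [-0.0, -0.4, -1.5]
width: 0.0569
finger_force: 64.4
```

Call:
arm_command:
  xyz:
    - [0,0,0.02]
    - [0,0,0.04]
    - [0,0,0.06]
    - [0,0,0.06]
  turn: [0,0,0,0]
  grip: [0.6,0.6,0.6,0.6]

```text
clock: 33.72
eef_pos: [0.6647, 0.0183, 0.1221]
ee_rot: [-3.141, 0.001, -3.141]
force: [1.7, -0.2, -0.4]
width: 0.0562
finger_force: 64.5
```

Call:
arm_command:
  xyz:
    - [0,0,0.015]
    - [0,0,0.03]
    - [0,0,0.03]
  turn: [0,0,0]
  grip: [0.6,0.6,0.6]

```text
clock: 34.1
eef_pos: [0.6648, 0.0183, 0.1213]
ee_rot: [-3.141, 0.002, -3.141]
force: [-0.0, -1.5, 4.6]
width: 0.0563
finger_force: 65.1
```

Call:
arm_command:
  xyz:
    - [0,0,0.015]
    - [0,0,0.015]
    - [0,0,0.015]
  turn: [0,0,0]
  grip: [0.6,0.6,0.6]

```text
clock: 34.48
eef_pos: [0.6649, 0.0183, 0.1211]
ee_rot: [-3.141, 0.002, -3.141]
force: [-1.8, -0.7, 7.8]
width: 0.0566
finger_force: 65.5
```

It jams (the upward force climbs to about 10 N at the 22 mm depth), so it's narrow. I'll take it to the box and stack it on the first one.

Call:
arm_command:
  xyz:
    - [0,0,-0.4]
    - [0,0,-0.95]
    - [0.6,-0.3,-1.15]
    - [1.5,-0.7,-1.15]
    - [2.4,-1.2,-1.15]
    - [3.3,-1.7,-1.15]
    - [4.1,-2.1,-1.15]
    - [4.4,-2.3,-1.15]
  turn: [0,0,0,0,0,0,0,0]
  grip: [0.6,0.6,0.6,0.6,0.6,0.6,0.6,0.6]

```text
clock: 35.48
eef_pos: [0.3975, -0.1201, 0.1878]
ee_rot: [3.141, -0.001, 3.141]
force: [1.0, -0.6, -1.1]
width: 0.0565
finger_force: 65.1
```

Call:
arm_command:
  xyz:
    - [0.05,-0.6,0]
    - [0.1,-1.4,0]
    - [0.2,-2.2,0]
    - [0.25,-3.0,0]
    - [0.25,-3.18,0.3]
    - [0.25,-3.18,0.9]
    - [0.25,-3.18,1.2]
    - [0.25,-3.18,1.2]
  turn: [0,0,0,0,0,0,0,0]
  grip: [0.6,0.6,0.6,0.6,0.6,0.6,0.6,0.6]

```text
clock: 36.48
eef_pos: [0.3846, -0.3098, 0.1144]
ee_rot: [3.139, -0.004, 3.141]
force: [1.3, 0.5, -1.1]
width: 0.0563
finger_force: 65.0
```

```bash
python3 - <<'E'
from h import *
look("h"); s=status.state();print(s["eef_pos"],s["width"],s["force"])
E
```

```text
foot [258.7 149.6] [26.7 26.9] [0.6644 0.0181 0.005 ]
plate [280.3 210.8] [43.8 44. ] [ 0.4761 -0.0527  0.013 ]
plate sc [254.6 189.5] [27.3 43.5] [ 0.48   -0.0529  0.012 ]
top [([258.3, 148.9], 0.92), ([126.5, 223.6], 0.64)]
scene [([219.7, 232.0], 0.83), ([225.5, 139.0], 0.37)]
[ 0.3863 -0.3107  0.1172] 0.056427251258429144 [ 0.8032  0.1625 -1.6142]
```

Call:
arm_command:
  xyz:
    - [0,0,0.5]
    - [0,0,0.9]
    - [0,0,1.1]
    - [0,0,1.22]
    - [0,0,1.285]
    - [0,0,1.285]
  turn: [0,0,0,0,0,0]
  grip: [0.6,0.6,0.6,0.6,0.6,0.6]

```text
clock: 37.42
eef_pos: [0.3857, -0.3105, 0.0395]
ee_rot: [-3.141, 0.001, -3.141]
force: [-0.4, 0.4, -2.0]
width: 0.0565
finger_force: 65.0
```

Call:
arm_command:
  xyz:
    - [0,0,0]
    - [0,0,0]
    - [0,0,0]
    - [0,0,-0.4]
    - [0,0,-1.0]
    - [0,0,-1.35]
    - [0,0,-1.35]
  turn: [0,0,0,0,0,0,0]
  grip: [0.8,0.8,0.8,0.8,0.85,0.88,0.88]

```text
clock: 38.3
eef_pos: [0.3866, -0.311, 0.122]
ee_rot: [-3.14, 0.004, -3.141]
force: [0.0, -0.6, -0.7]
width: 0.0753
finger_force: 0.0
```

```bash
python3 - <<'E'
from p import *
look("i"); s=status.state();print(s["eef_pos"],s["width"],s["force"])
run("pics/it.png","pics/is.png",.028)
E
```

```text
foot [258.7 149.5] [26.7 26.9] [0.6645 0.0182 0.005 ]
plate [280.3 210.7] [43.6 44. ] [ 0.4762 -0.0529  0.013 ]
plate sc [254.6 189.5] [27.3 43.5] [ 0.48   -0.0529  0.012 ]
top [([256.5, 151.8], 0.85)]
scene [([219.2, 230.4], 0.58)]
[ 0.3849 -0.3101  0.1191] 0.07518631764300678 [0.4982 0.1352 0.0801]
{'top': [49.3104, 0.532, 0.2095], 'scene': [73.1601, 0.5335, 0.21]}
```

Call:
arm_command:
  xyz:
    - [-0.2,0.7,0]
    - [-0.45,1.6,0]
    - [-0.7,2.5,0]
    - [-1.0,3.5,0]
    - [-1.25,4.4,0]
    - [-1.5,5.3,0]
    - [-1.8,6.2,0]
    - [-2.0,7.0,0]
  turn: [0,0,0,0,0,0,0,0]
  grip: [0.88,0.88,0.88,0.88,0.88,0.88,0.88,0.88]

```text
clock: 39.5
eef_pos: [0.5053, 0.1115, 0.1192]
ee_rot: [-3.141, -0.001, -3.141]
force: [0.4, -1.7, 0.7]
width: 0.075
finger_force: 0.0
```

Call:
arm_command:
  xyz:
    - [-0.2,0.7,0]
    - [-0.4,1.3,0]
    - [-0.447,1.67,0.1]
    - [-0.447,1.67,0.5]
    - [-0.447,1.67,0.5]
    - [-0.447,1.67,0.5]
  turn: [0,0,0,0,0,0]
  grip: [0.88,0.88,0.88,0.88,0.88,0.88]

```text
clock: 40.25
eef_pos: [0.5323, 0.2094, 0.0904]
ee_rot: [-3.141, 0.0, 3.141]
force: [0.4, -0.2, 0.5]
width: 0.0753
finger_force: 0.0
```

Call:
arm_command:
  xyz:
    - [0,0,0.5]
    - [0,0,0.8]
    - [0,0,0.9]
    - [0,0,0.9]
    - [0,0,0.9]
    - [0,0,0.9]
    - [0,0,0.9]
  turn: [0,0,0,0,0,0,0]
  grip: [0.88,0.88,0.88,0.88,0.6,0.6,0.6]

```text
clock: 41.12
eef_pos: [0.5332, 0.2103, 0.0383]
ee_rot: [3.14, 0.003, -3.141]
force: [-3.0, 0.5, 7.3]
width: 0.0568
finger_force: 62.1
```

Call:
arm_command:
  xyz:
    - [0,0,-0.1]
    - [0,0,-0.3]
    - [0,0,-0.9]
    - [0,0,-1.6]
    - [0,0,-2.2]
    - [0,0,-2.2]
  turn: [0,0,0,0,0,0]
  grip: [0.6,0.6,0.6,0.6,0.6,0.6]

```text
clock: 41.88
eef_pos: [0.5339, 0.2107, 0.1723]
ee_rot: [3.138, 0.007, -3.141]
force: [0.1, 0.5, -4.6]
width: 0.0568
finger_force: 64.7
```

```bash
python3 - <<'E'
from h import *
look("j"); s=status.state();print(s["eef_pos"],s["width"],s["force"])
E
```

```text
foot [258.7 149.6] [26.8 26.9] [0.6644 0.0182 0.005 ]
plate [280.3 211. ] [43.8 44.5] [ 0.4754 -0.0528  0.013 ]
plate sc [255.1 189.4] [27.6 44.6] [ 0.4783 -0.0524  0.012 ]
top [([257.6, 150.0], 0.62)]
scene [([220.1, 230.4], 0.83), ([307.2, 257.0], 0.51)]
[0.5313 0.2094 0.1667] 0.05632123768529872 [-0.6238 -0.7444 -2.0468]
```

Call:
arm_command:
  xyz:
    - [-0.3,-0.5,0]
    - [-0.7,-1.1,0]
    - [-1.2,-1.8,0]
    - [-1.7,-2.5,0]
    - [-2.1,-3.05,0]
    - [-2.213,-3.19,0]
    - [-2.213,-3.19,0]
    - [-2.213,-3.19,0]
  turn: [0,0,0,0,0,0,0,0]
  grip: [0.6,0.6,0.6,0.6,0.6,0.6,0.6,0.6]

```text
clock: 43.08
eef_pos: [0.6643, 0.0195, 0.1677]
ee_rot: [3.141, -0.001, -3.14]
force: [-0.4, -0.1, -1.3]
width: 0.0569
finger_force: 64.7
```

Call:
arm_command:
  xyz:
    - [0,0,0.2]
    - [0,0,0.4]
    - [0,0,0.5]
    - [0,0,0.55]
    - [0,0,0.57]
    - [0,0,0.57]
  turn: [0,0,0,0,0,0]
  grip: [0.6,0.6,0.6,0.6,0.6,0.6]

```text
clock: 43.82
eef_pos: [0.6651, 0.0184, 0.1341]
ee_rot: [3.142, 0.0, -3.141]
force: [-0.4, 0.4, -2.4]
width: 0.0566
finger_force: 64.7
```

Call:
arm_command:
  xyz:
    - [0,0,0.05]
    - [0,0,0.1]
    - [0,0,0.13]
    - [0,0,0.13]
  turn: [0,0,0,0]
  grip: [0.6,0.6,0.6,0.6]

```text
clock: 44.32
eef_pos: [0.6649, 0.0184, 0.1258]
ee_rot: [-3.141, -0.0, -3.141]
force: [-0.0, -0.0, -2.1]
width: 0.0569
finger_force: 64.7
```

Call:
arm_command:
  xyz:
    - [0,0,0.02]
    - [0,0,0.04]
    - [0,0,0.06]
    - [0,0,0.06]
  turn: [0,0,0,0]
  grip: [0.6,0.6,0.6,0.6]

```text
clock: 44.82
eef_pos: [0.6652, 0.0183, 0.123]
ee_rot: [-3.141, 0.001, -3.141]
force: [-1.1, -1.5, 1.5]
width: 0.057
finger_force: 65.1
```

Call:
arm_command:
  xyz:
    - [0,0,0.015]
    - [0,0,0.03]
    - [0,0,0.03]
  turn: [0,0,0]
  grip: [0.6,0.6,0.6]

```text
clock: 45.2
eef_pos: [0.6653, 0.0183, 0.1225]
ee_rot: [-3.141, 0.002, -3.141]
force: [-2.7, -0.7, 7.8]
width: 0.0567
finger_force: 65.8
```

It jams, so it's narrow and goes into the box as the third on that stack.

Call:
arm_command:
  xyz:
    - [0,0,-0.4]
    - [0,0,-0.95]
    - [0.6,-0.3,-1.15]
    - [1.5,-0.7,-1.15]
    - [2.4,-1.2,-1.15]
    - [3.3,-1.7,-1.15]
    - [4.1,-2.1,-1.15]
    - [4.4,-2.3,-1.15]
  turn: [0,0,0,0,0,0,0,0]
  grip: [0.6,0.6,0.6,0.6,0.6,0.6,0.6,0.6]

```text
clock: 46.2
eef_pos: [0.3985, -0.1202, 0.1896]
ee_rot: [3.141, 0.0, 3.141]
force: [0.3, 0.0, -2.0]
width: 0.0566
finger_force: 65.0
```

Call:
arm_command:
  xyz:
    - [0.05,-0.6,0]
    - [0.1,-1.4,0]
    - [0.2,-2.2,0]
    - [0.25,-3.0,0]
    - [0.25,-3.18,0.3]
    - [0.25,-3.18,0.9]
    - [0.25,-3.18,1.2]
    - [0.25,-3.18,1.2]
  turn: [0,0,0,0,0,0,0,0]
  grip: [0.6,0.6,0.6,0.6,0.6,0.6,0.6,0.6]

```text
clock: 47.2
eef_pos: [0.3855, -0.31, 0.116]
ee_rot: [3.14, -0.003, 3.142]
force: [-0.0, 0.0, -1.4]
width: 0.0565
finger_force: 65.1
```

```bash
python3 - <<'E'
from h import *
look("k"); s=status.state();print(s["eef_pos"],s["width"],s["force"])
E
```

```text
foot [258.7 149.6] [26.8 26.9] [0.6645 0.018  0.005 ]
plate [280.4 210.8] [43.6 44.2] [ 0.4761 -0.053   0.013 ]
plate sc [254.6 189.5] [27.3 43.5] [ 0.48  -0.053  0.012]
top [([257.4, 150.7], 0.56)]
scene [([217.4, 229.7], 0.9)]
[ 0.387  -0.3107  0.1188] 0.05675748146537872 [-0.4746  0.0259 -2.5211]
```

Call:
arm_command:
  xyz:
    - [0,0,0.5]
    - [0,0,0.8]
    - [0,0,1.0]
    - [0,0,1.06]
    - [0,0,1.09]
    - [0,0,1.09]
  turn: [0,0,0,0,0,0]
  grip: [0.6,0.6,0.6,0.6,0.6,0.6]

```text
clock: 48.15
eef_pos: [0.3864, -0.3106, 0.0528]
ee_rot: [-3.141, 0.001, -3.141]
force: [-0.3, -0.4, -2.2]
width: 0.0568
finger_force: 65.1
```

Call:
arm_command:
  xyz:
    - [0,0,0]
    - [0,0,0]
    - [0,0,0]
    - [0,0,-0.4]
    - [0,0,-0.9]
    - [0,0,-1.15]
    - [0,0,-1.15]
  turn: [0,0,0,0,0,0,0]
  grip: [0.8,0.8,0.8,0.8,0.85,0.88,0.88]

```text
clock: 49.02
eef_pos: [0.3868, -0.3108, 0.1224]
ee_rot: [-3.14, 0.003, -3.141]
force: [0.3, -0.0, -1.1]
width: 0.0752
finger_force: 0.0
```

```bash
python3 - <<'E'
from p import *
look("l"); s=status.state();print(s["eef_pos"],s["width"],s["force"])
run("pics/lt.png","pics/ls.png",.016)
f=lambda i,x0,y0,n:cv2.resize(i[y0:y0+n,x0:x0+n],(390,390),interpolation=cv2.INTER_CUBIC)
t=cv2.imread("pics/lt.png");s=cv2.imread("pics/ls.png")
cv2.imwrite("pics/c8.png",np.hstack([f(s,170,70,90),f(t,250,165,90)]))
E
```

```text
foot [258.8 149.6] [26.7 26.9] [0.6643 0.018  0.005 ]
plate [280.3 210.7] [43.6 44. ] [ 0.4762 -0.0528  0.013 ]
plate sc [254.6 189.5] [27.3 43.5] [ 0.48  -0.053  0.012]
top [([257.7, 150.9], 0.55)]
scene [([219.2, 231.0], 0.63)]
[ 0.3855 -0.3101  0.1203] 0.07489941509671674 [-0.439  -0.7269 -1.1744]
{'top': [38.3017, 0.5315, 0.2075], 'scene': [51.0239, 0.534, 0.206]}
```

View pics/c8.png

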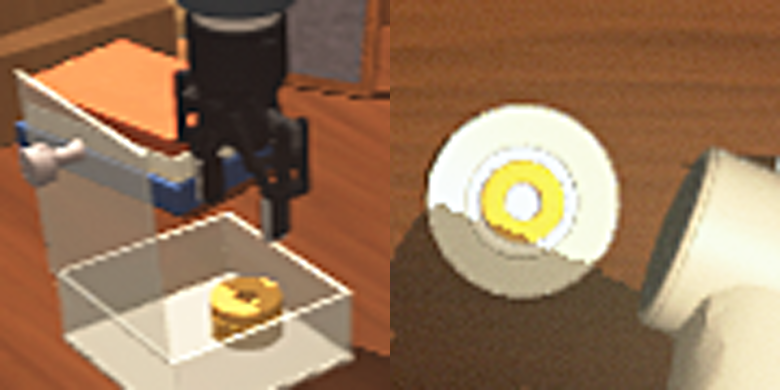

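Three guards are stacked in the box, and guard 1 is still centred on the plate. The plate centre is now at about top (280.3,210.8). Now guard 5.

Call:
arm_command:
  xyz:
    - [-0.2,0.7,0]
    - [-0.45,1.6,0]
    - [-0.7,2.5,0]
    - [-1.0,3.5,0]
    - [-1.25,4.4,0]
    - [-1.5,5.3,0]
    - [-1.8,6.2,0]
    - [-2.0,7.0,0]
  turn: [0,0,0,0,0,0,0,0]
  grip: [0.88,0.88,0.88,0.88,0.88,0.88,0.88,0.88]

```text
clock: 50.22
eef_pos: [0.5061, 0.1116, 0.1205]
ee_rot: [-3.141, -0.001, -3.141]
force: [-0.0, -1.3, -0.2]
width: 0.0751
finger_force: 0.0
```

Call:
arm_command:
  xyz:
    - [-0.2,0.7,0]
    - [-0.4,1.3,0]
    - [-0.425,1.63,0.1]
    - [-0.425,1.63,0.5]
    - [-0.425,1.63,0.8]
    - [-0.425,1.63,0.8]
    - [-0.425,1.63,0.8]
  turn: [0,0,0,0,0,0,0]
  grip: [0.88,0.88,0.88,0.88,0.88,0.88,0.88]

```text
clock: 51.1
eef_pos: [0.5317, 0.2072, 0.0737]
ee_rot: [-3.142, 0.0, -3.142]
force: [0.7, 0.5, 0.2]
width: 0.0752
finger_force: 0.0
```

Call:
arm_command:
  xyz:
    - [0,0,0.4]
    - [0,0,0.7]
    - [0,0,0.79]
    - [0,0,0.79]
    - [0,0,0.79]
    - [0,0,0.79]
    - [0,0,0.79]
  turn: [0,0,0,0,0,0,0]
  grip: [0.88,0.88,0.88,0.88,0.6,0.6,0.6]

```text
clock: 51.98
eef_pos: [0.5323, 0.2077, 0.0281]
ee_rot: [3.141, 0.002, -3.141]
force: [-2.9, -1.0, 8.2]
width: 0.0569
finger_force: 61.9
```

Call:
arm_command:
  xyz:
    - [0,0,-0.1]
    - [0,0,-0.3]
    - [0,0,-1.0]
    - [0,0,-1.8]
    - [0,0,-2.38]
    - [0,0,-2.38]
  turn: [0,0,0,0,0,0]
  grip: [0.6,0.6,0.6,0.6,0.6,0.6]

```text
clock: 52.72
eef_pos: [0.5331, 0.2083, 0.1729]
ee_rot: [3.138, 0.007, -3.141]
force: [0.5, -0.3, -2.9]
width: 0.0563
finger_force: 64.4
```

```bash
python3 - <<'E'
from h import *
look("m"); s=status.state();print(s["eef_pos"],s["width"],s["force"])
t=cv2.imread("pics/mt.png");e=hull(t,*Y,(262,192,300,232));print(e,at("top",e[:2],.017))
E
```

```text
foot [258.7 149.6] [26.5 26.9] [0.6644 0.0183 0.005 ]
plate [280.3 211. ] [43.8 44.5] [ 0.4754 -0.0529  0.013 ]
plate sc [255.1 189.4] [27.6 44.6] [ 0.4783 -0.0524  0.012 ]
top [([257.1, 151.4], 0.91)]
scene [([217.5, 228.5], 0.9)]
[0.5307 0.2071 0.1675] 0.05606667731715338 [-0.0545 -0.5705 -2.1481]
(280.02392196655273, 210.83061599731445, (17.709575653076172, 18.600461959838867)) [ 0.4759 -0.0517  0.017 ]
```

Call:
arm_command:
  xyz:
    - [-0.3,-0.5,0]
    - [-0.7,-1.1,0]
    - [-1.2,-1.8,0]
    - [-1.7,-2.5,0]
    - [-2.1,-3.05,0]
    - [-2.215,-3.15,0]
    - [-2.215,-3.15,0]
    - [-2.215,-3.15,0]
  turn: [0,0,0,0,0,0,0,0]
  grip: [0.6,0.6,0.6,0.6,0.6,0.6,0.6,0.6]

```text
clock: 53.92
eef_pos: [0.6638, 0.0195, 0.1683]
ee_rot: [3.141, -0.001, -3.14]
force: [0.1, -1.2, -1.8]
width: 0.0564
finger_force: 64.5
```

Call:
arm_command:
  xyz:
    - [0,0,0.2]
    - [0,0,0.35]
    - [0,0,0.45]
    - [0,0,0.52]
    - [0,0,0.53]
    - [0,0,0.53]
  turn: [0,0,0,0,0,0]
  grip: [0.6,0.6,0.6,0.6,0.6,0.6]

```text
clock: 54.68
eef_pos: [0.6646, 0.0184, 0.1372]
ee_rot: [3.142, 0.001, -3.142]
force: [-0.2, 0.7, -1.3]
width: 0.0567
finger_force: 64.5
```

Call:
arm_command:
  xyz:
    - [0,0,0.05]
    - [0,0,0.1]
    - [0,0,0.13]
    - [0,0,0.13]
  turn: [0,0,0,0]
  grip: [0.6,0.6,0.6,0.6]

```text
clock: 55.18
eef_pos: [0.6643, 0.0184, 0.1288]
ee_rot: [-3.142, -0.0, -3.141]
force: [-0.3, -0.8, -1.4]
width: 0.0562
finger_force: 64.5
```

Call:
arm_command:
  xyz:
    - [0,0,0.02]
    - [0,0,0.04]
    - [0,0,0.06]
    - [0,0,0.06]
  turn: [0,0,0,0]
  grip: [0.6,0.6,0.6,0.6]

```text
clock: 55.68
eef_pos: [0.6643, 0.0184, 0.1253]
ee_rot: [-3.142, -0.0, -3.141]
force: [0.2, -0.0, -1.0]
width: 0.0564
finger_force: 64.5
```

Call:
arm_command:
  xyz:
    - [0,0,0.015]
    - [0,0,0.03]
    - [0,0,0.03]
  turn: [0,0,0]
  grip: [0.6,0.6,0.6]

```text
clock: 56.05
eef_pos: [0.6643, 0.0184, 0.1236]
ee_rot: [-3.142, -0.0, -3.141]
force: [-0.3, 0.3, -0.6]
width: 0.0565
finger_force: 64.5
```

Call:
arm_command:
  xyz:
    - [0,0,0.02]
    - [0,0,0.04]
    - [0,0,0.06]
    - [0,0,0.06]
  turn: [0,0,0,0]
  grip: [0.6,0.6,0.6,0.6]

```text
clock: 56.55
eef_pos: [0.6643, 0.0184, 0.1199]
ee_rot: [-3.142, -0.0, -3.141]
force: [-0.1, 0.0, -1.7]
width: 0.0567
finger_force: 64.5
```

Call:
arm_command:
  xyz:
    - [0,0,0.03]
    - [0,0,0.06]
    - [0,0,0.08]
    - [0,0,0.08]
  turn: [0,0,0,0]
  grip: [0.6,0.6,0.6,0.6]

```text
clock: 57.05
eef_pos: [0.6643, 0.0184, 0.1151]
ee_rot: [-3.142, -0.0, -3.141]
force: [-0.7, 0.0, -1.3]
width: 0.0566
finger_force: 64.5
```

Wide. I'll continue well down over the full thickness.

Call:
arm_command:
  xyz:
    - [0,0,0.05]
    - [0,0,0.1]
    - [0,0,0.15]
    - [0,0,0.17]
    - [0,0,0.17]
  turn: [0,0,0,0,0]
  grip: [0.6,0.6,0.6,0.6,0.6]

```text
clock: 57.68
eef_pos: [0.6643, 0.0184, 0.1049]
ee_rot: [-3.142, -0.0, -3.141]
force: [-0.4, -1.0, -2.2]
width: 0.0569
finger_force: 64.5
```

```bash
python3 - <<'E'
from h import *
look("n"); s=status.state();print(s["eef_pos"],s["width"],s["force"])
E
```

```text
foot [258.9 150.4] [25.  26.2] [0.6617 0.0173 0.005 ]
plate [280.3 211. ] [43.7 44.5] [ 0.4755 -0.0526  0.013 ]
plate sc [255.1 189.4] [27.6 44.6] [ 0.4783 -0.0524  0.012 ]
top [([258.7, 160.2], 0.63)]
scene [([216.2, 233.9], 0.97), ([403.1, 276.6], 0.35)]
[0.6645 0.0185 0.1052] 0.056419048913866766 [ 0.7172 -0.7196 -1.6988]
```

Call:
arm_command:
  xyz:
    - [0,0,-0.5]
    - [0,0,-1.0]
    - [0,0,-1.35]
    - [0.5,-0.2,-1.35]
    - [1.3,-0.5,-1.3]
    - [2.1,-0.8,-1.2]
    - [2.9,-1.1,-0.8]
    - [3.138,-1.18,-0.3]
  turn: [0,0,0,0,0,0,0,0]
  grip: [0.6,0.6,0.6,0.6,0.6,0.6,0.6,0.6]

```text
clock: 58.88
eef_pos: [0.4741, -0.0532, 0.1237]
ee_rot: [3.141, 0.002, 3.141]
force: [1.3, 0.2, -2.4]
width: 0.0562
finger_force: 64.5
```

Call:
arm_command:
  xyz:
    - [0,0,0.4]
    - [0,0,0.6]
    - [0,0,0.6]
    - [0,0,0.6]
  turn: [0,0,0,0]
  grip: [0.6,0.6,0.6,0.6]

```text
clock: 59.38
eef_pos: [0.4771, -0.0523, 0.088]
ee_rot: [-3.142, 0.002, -3.141]
force: [0.6, -0.0, -1.1]
width: 0.0562
finger_force: 64.5
```

```bash
python3 - <<'E'
from h import *
look("o"); s=status.state();print(s["eef_pos"],s["width"],s["force"])
E
```

```text
foot [258.7 149.6] [26.6 26.9] [0.6642 0.0183 0.005 ]
plate [276.8 214.4] [51.5 73.8] [ 0.4648 -0.0424  0.013 ]
plate sc [254.7 189.3] [27.5 43.9] [ 0.4787 -0.0536  0.012 ]
top [([256.7, 152.5], 0.84)]
scene [([220.0, 230.1], 0.68), ([192.8, 115.7], 0.56)]
[ 0.4766 -0.0523  0.0877] 0.056095817821458074 [-0.269   0.327  -1.6619]
```

Call:
arm_command:
  xyz:
    - [0.01,0,0.4]
    - [0.01,0,0.6]
    - [0.01,0,0.7]
    - [0.01,0,0.75]
    - [0.01,0,0.765]
    - [0.01,0,0.765]
  turn: [0,0,0,0,0,0]
  grip: [0.6,0.6,0.6,0.6,0.6,0.6]

```text
clock: 60.32
eef_pos: [0.4758, -0.0524, 0.0415]
ee_rot: [3.142, 0.001, -3.141]
force: [-0.2, -0.8, -2.7]
width: 0.0563
finger_force: 64.5
```

Call:
arm_command:
  xyz:
    - [0,0,0]
    - [0,0,0]
    - [0,0,0]
    - [0,0,-0.3]
    - [0,0,-1.0]
    - [0,0,-2.0]
    - [0,0,-2.0]
  turn: [0,0,0,0,0,0,0]
  grip: [0.78,0.78,0.78,0.78,0.78,0.5,0.3]

```text
clock: 61.2
eef_pos: [0.4786, -0.0523, 0.1662]
ee_rot: [3.141, 0.011, -3.141]
force: [0.5, -0.4, -0.6]
width: 0.0311
finger_force: 0.0
```

Call:
arm_command:
  xyz:
    - [0.3,0.5,-0.4]
    - [0.6,1.2,-1.0]
    - [0.8,2.0,-1.4]
    - [0.8,2.5,-1.6]
    - [0.8,2.5,-1.6]
  turn: [0,0,0,0,0]
  grip: [0,0,0,0,0]

```text
clock: 61.82
eef_pos: [0.4276, 0.0994, 0.2575]
ee_rot: [3.141, 0.001, -3.139]
force: [0.1, -2.0, -0.1]
width: 0.0001
finger_force: 0.0
```

```bash
python3 - <<'E'
from h import *
look("q"); s=status.state();print(s["eef_pos"],s["width"],s["force"],s["joint_pos"])
t=cv2.imread("pics/qt.png");sc=cv2.imread("pics/qs.png")
e=hull(t,*Y,(262,192,300,232));print(e,at("top",e[:2],.029))
f=lambda i,x0,y0,n,m:cv2.resize(i[y0:y0+n,x0:x0+n],(m,m),interpolation=cv2.INTER_CUBIC)
cv2.imwrite("pics/c9.png",np.hstack([f(sc,165,75,120,395),f(t,255,160,160,395)]))
E
```

```text
foot [258.7 149.6] [26.6 26.7] [0.6642 0.0181 0.005 ]
plate [280.3 211. ] [43.9 44.4] [ 0.4754 -0.0528  0.013 ]
plate sc [255.1 189.4] [27.5 44.6] [ 0.4782 -0.0524  0.012 ]
top [([256.3, 151.9], 0.96)]
scene [([219.7, 230.3], 0.91)]
[0.4272 0.0969 0.2564] 7.230883418112005e-05 [ 0.2943 -0.385  -0.019 ] [ 0.5831  0.0312 -0.1498 -0.0001 -1.3914 -2.1546]
(280.15015983581543, 211.02290534973145, (18.288755416870117, 18.53162384033203)) [ 0.4753 -0.0516  0.029 ]
```

View pics/c9.png

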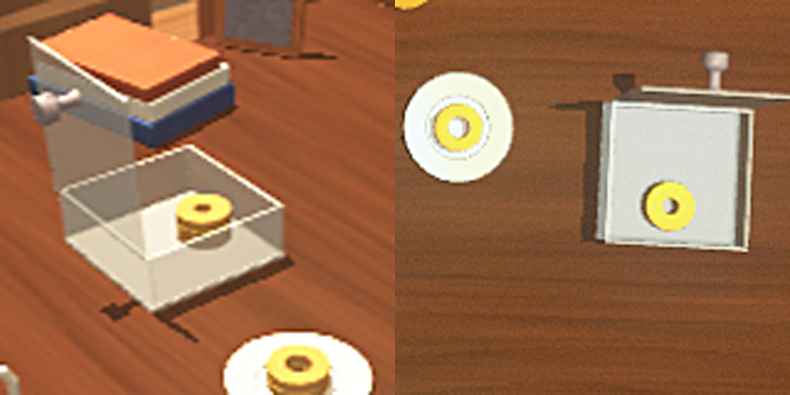

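Both guards on the plate are stacked and centred (ring (0.4753,-0.0516), plate (0.4754,-0.0528)), and three are in the box. Last, I'll close the lid with the shut fingers: start behind its far side, beside the knob, and sweep along its arc.

Call:
arm_command:
  xyz:
    - [0,0,-0.4]
    - [-0.3,-0.7,-0.9]
    - [-0.6,-1.6,-0.9]
    - [-0.95,-2.5,-0.9]
    - [-1.3,-3.4,-0.9]
    - [-1.7,-4.3,-0.9]
    - [-2.0,-5.1,-0.9]
    - [-2.3,-5.7,-0.9]
  turn: [0,0,0,0,0,0,0,0]
  grip: [0,0,0,0,0,0,0,0]

```text
clock: 63.02
eef_pos: [0.5652, -0.2476, 0.3101]
ee_rot: [3.141, -0.002, 3.139]
force: [0.7, 0.3, 0.6]
width: -0.0003
finger_force: 0.0
```

Call:
arm_command:
  xyz:
    - [0,-0.25,0]
    - [0,-0.25,0]
    - [0,-0.25,0]
    - [0,-0.25,0]
  turn: [0,0,0,0]
  grip: [0,0,0,0]

```text
clock: 63.52
eef_pos: [0.5654, -0.2585, 0.3118]
ee_rot: [-3.142, 0.001, -3.14]
force: [-0.2, -0.0, 0.5]
width: -0.0
finger_force: 0.0
```

```bash
python3 - <<'E'
from h import *
look("r"); s=status.state();print(s["eef_pos"],s["ee_rot"],s["joint_pos"])
for p in((384.6,197.3),):print(at("top",p,.235))
t=cv2.imread("pics/rt.png");sc=cv2.imread("pics/rs.png")
f=lambda i,x0,y0,n,m:cv2.resize(i[y0:y0+n,x0:x0+n],(m,m),interpolation=cv2.INTER_CUBIC)
cv2.imwrite("pics/c10.png",np.hstack([f(sc,140,50,140,395),f(t,310,140,120,395)]))
E
```

```text
foot [258.7 149.5] [26.9 26.9] [0.6645 0.0181 0.005 ]
plate 'NoneType' object is not subscriptable
plate sc [255.5 189.2] [27.3 43.6] [ 0.4767 -0.0522  0.012 ]
top [([256.8, 150.3], 0.6)]
scene [([219.1, 230.7], 0.79)]
[ 0.5655 -0.2588  0.3115] [-3.1415  0.0004 -3.1406] [-0.1783  0.3989  0.4578 -0.     -1.6293 -1.3915]
[ 0.5183 -0.3136  0.235 ]
```

View pics/c10.png

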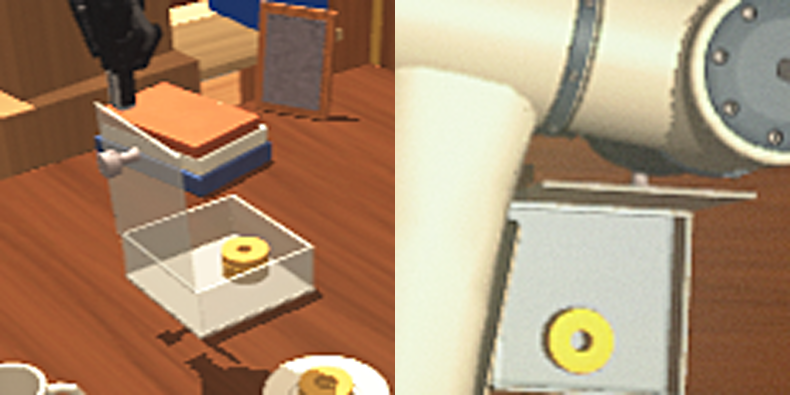

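The shut fingers hang above and behind the lid's far side, clear of the knob. I'll lower them and then sweep.

Call:
arm_command:
  xyz:
    - [0,0,0.4]
    - [0,0,0.9]
    - [0,0,1.3]
    - [0,0,1.43]
    - [0,0,1.43]
    - [0,0,1.43]
  turn: [0,0,0,0,0,0]
  grip: [0,0,0,0,0,0]

```text
clock: 64.47
eef_pos: [0.5661, -0.2596, 0.2268]
ee_rot: [-3.141, 0.002, -3.141]
force: [-0.4, -0.4, 0.2]
width: -0.0002
finger_force: 0.0
```

Call:
arm_command:
  xyz:
    - [0.2,0,0]
    - [0.4,0,0]
    - [0.6,0,0]
    - [0.8,0,0]
    - [1.0,0,0]
    - [1.15,0,0]
    - [1.28,0,0]
    - [1.28,0,0]
  turn: [0,0,0,0,0,0,0,0]
  grip: [0,0,0,0,0,0,0,0]

```text
clock: 65.47
eef_pos: [0.488, -0.2595, 0.2255]
ee_rot: [-3.141, -0.001, 3.141]
force: [0.4, -0.2, -0.3]
width: 0.0001
finger_force: 0.0
```

Call:
arm_command:
  xyz:
    - [0.4,0,0.09]
    - [0.775,0,0.25]
    - [1.117,0,0.47]
    - [1.41,0,0.75]
    - [1.66,0,1.08]
    - [1.845,0,1.44]
    - [1.845,0,1.44]
  turn: [0,0,0,0,0,0,0]
  grip: [0,0,0,0,0,0,0]

```text
clock: 66.35
eef_pos: [0.3765, -0.2591, 0.1379]
ee_rot: [3.14, -0.004, 3.141]
force: [-0.2, -0.3, 0.3]
width: 0.0001
finger_force: 0.0
```

Call:
arm_command:
  xyz:
    - [0.08,0,0.2]
    - [0.12,0,0.4]
    - [0.15,0,0.6]
    - [0.15,0,0.72]
    - [0.15,0,0.79]
    - [0.15,0,0.81]
    - [0.15,0,0.81]
  turn: [0,0,0,0,0,0,0]
  grip: [0,0,0,0,0,0,0]

```text
clock: 67.22
eef_pos: [0.3686, -0.2593, 0.0923]
ee_rot: [-3.141, -0.001, -3.141]
force: [-7.7, 7.8, 19.6]
width: 0.0
finger_force: 10.1
```

```bash
python3 - <<'E'
from h import *
s=status.state();print(s["eef_pos"],s["force"])
a=snapshot("scene");cv2.imwrite("pics/v.png",a);crop(a,140,60,280,180,4,"pics/c11.png")
E
```

```text
[ 0.3686 -0.2593  0.0923] [-7.6532  7.7565 19.6137]
```

View pics/c11.png

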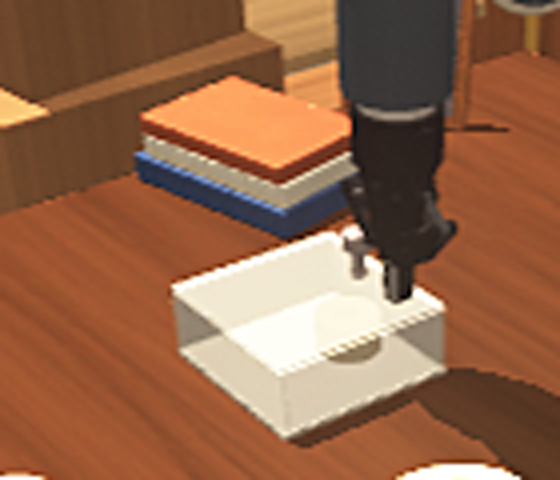

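The lid is closed flat, with firm contact at z≈0.070. I'll retreat upward and do a final check.

Call:
arm_command:
  xyz:
    - [0,0,-0.1]
    - [0,0,-0.5]
    - [0,0,-1.2]
    - [0,0,-2.0]
    - [0.3,0.3,-2.5]
    - [0.6,0.6,-2.5]
    - [0.6,0.6,-2.5]
  turn: [0,0,0,0,0,0,0]
  grip: [0,0,0,0,0,0,0]

```text
clock: 68.15
eef_pos: [0.3325, -0.2228, 0.241]
ee_rot: [-3.142, 0.002, -3.14]
force: [0.7, -0.0, 1.0]
width: -0.0001
finger_force: 0.0
```

```bash
python3 - <<'E'
from h import *
look("z"); s=status.state();print(s["eef_pos"],s["force"],s["clock"])
cv2.imwrite("pics/final.png",cv2.resize(cv2.imread("pics/zs.png"),(800,600)))
E
```

```text
foot [258.7 149.6] [26.8 26.9] [0.6644 0.0182 0.005 ]
plate [280.2 211. ] [43.7 44.3] [ 0.4753 -0.0526  0.013 ]
plate sc [255.1 189.4] [27.5 44.6] [ 0.4785 -0.0524  0.012 ]
top [([258.5, 151.8], 0.82), ([367.9, 230.7], 0.44)]
scene [([219.8, 232.5], 0.97)]
[ 0.3333 -0.2236  0.24  ] [-0.3596 -0.2349 -0.7719] 68.35
```

View pics/final.png

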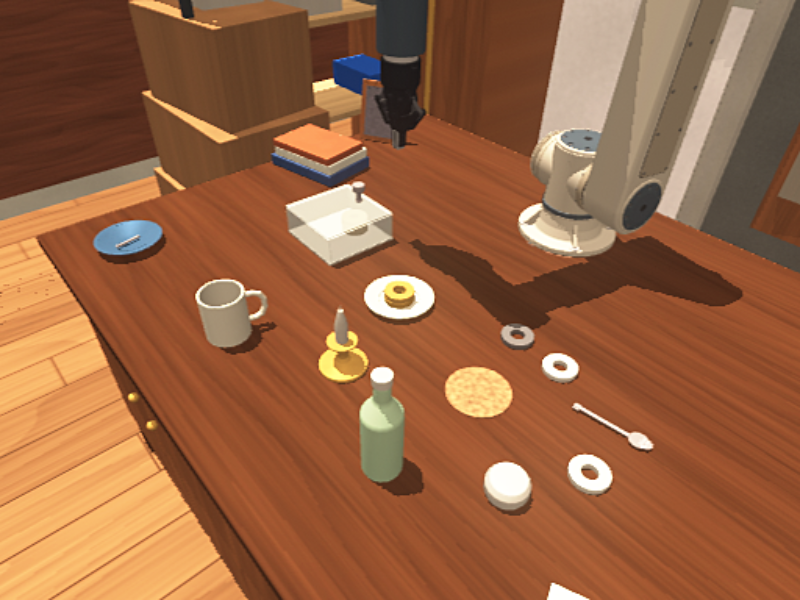

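The mat is empty, two guards are stacked on the plate (400,292), the lid is closed (340,222), the candlestick is standing, and nothing else has moved.

```bash
python3 -c "
from rig import r
print(r.hand_in())"
```

```text
the job is handed in; nothing more can be done
None
```

All five guards are sorted: the two wide ones are in a centred stack on the plate, the three narrow ones are in the box with its lid closed, the candlestick is still standing, and the job is handed in (no verdict was returned).

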